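# Load the dust box and latch it

### The job

Push the air slider of the downdraft dust box fully shut, then stand all the turned finials upright on the box's floor. Then push its door closed until the latch snaps in, and last slide the air slider open until it is level with the steel pointer. Leave the pointer, the plain square blanks, the bowl, the hammer, the sanding block and the chuck key where they are.

Things in the scene. Friction and masses are not known exactly. Their poses are not given: they have to be found in the camera images.
- booth: low open-topped downdraft dust box, fixed; origin under the centre of its floor, at table height; x along its door side, y from door to slider side. Floor top at z 12 mm; inside |x| < 120, |y| < 90 mm, door at y = -90. Walls 8 mm thick, 70 mm high. Latch post at x 122 to 144, y -124 to -74, 75 mm high. Plenum with the slider: |x| < 131, y 98 to 186, 60 mm high; a duct leaves it to +y
- door (a joint): angle of the box's aluminium door (rad): 0 shut, grows as it swings outwards (to the box's -y), at most 1.3; stays where it is left (0.15 N m). Below about 0.12 rad the latch rides on the strike and resists, up to some 15 N 200 mm from the hinge; it snaps in below 0.008 rad
- door_hinge (a point): point on the door's upright hinge axis, 43 mm above the table, at box x -125, y -100 mm (the end nearest the robot). Axes of the door: x along it to its free end, y to its inner face, z up. The panel runs from x 5 to 245 mm, is 12 mm thick (|y| < 6 mm) and spans heights 14 to 72 mm
- door_push (a point): point on the door's outer face, 210 mm from the hinge, 43 mm above the table, axes as the door's: push here towards +y, in an arc round the hinge
- latch (a joint): travel of the bevelled sprung brass latch in the door's free end (m): 0 fully out, up to 0.0115 pressed in. It is out while the door is open, pressed in while it rides over the strike, out again when snapped in behind it
- damper (a joint): position of the air slider (m): 0 is fully shut (the end of its track towards box -x), 0.12 fully open (box +x). Friction 3 N, it stays where it is left
- damper_top (a point): centre of the top of the air slider's black grip block, 20 mm along the track (box x), 34 mm across, 44 mm high; this point is 106 mm above the table, at box y 130 mm and box x = -110 mm + slider position. Axes as the box's. Free all round
- pointer_top (a point): top of the small steel pointer (6 mm thick along the rail, 16 mm across, 30 mm high) on the thin rail beside the slider, box y 170 mm, 92 mm above the table, at box x between -65 and -10 mm: the air setting wanted. Axes as the box's. Leave it where it is
- finial1: turned pale-wood finial: square foot 56 x 56 mm and 40 mm high, narrow neck, round turned top 42 mm in diameter from 58 to 98 mm up, 104 mm tall in all, flat-domed; about 0.14 kg. Grip the round top from above, 80 mm up. Origin: centre of the underside, z up its axis, x and y square to the sides of the foot. Absent in some starts
- finial2: turned pale-wood finial: square foot 56 x 56 mm and 40 mm high, narrow neck, round turned top 42 mm in diameter from 58 to 98 mm up, 104 mm tall in all, flat-domed; about 0.14 kg. Grip the round top from above, 80 mm up. Origin: centre of the underside, z up its axis, x and y square to the sides of the foot. Absent in some starts
- finial3: turned pale-wood finial: square foot 56 x 56 mm and 40 mm high, narrow neck, round turned top 42 mm in diameter from 58 to 98 mm up, 104 mm tall in all, flat-domed; about 0.14 kg. Grip the round top from above, 80 mm up. Origin: centre of the underside, z up its axis, x and y square to the sides of the foot. Absent in some starts
- finial4: turned pale-wood finial: square foot 56 x 56 mm and 40 mm high, narrow neck, round turned top 42 mm in diameter from 70 to 110 mm up, 119 mm tall in all, pointed; about 0.14 kg. Grip the round top from above, 92 mm up. Origin: centre of the underside, z up its axis, x and y square to the sides of the foot. Absent in some starts
- finial5: turned pale-wood finial: square foot 56 x 56 mm and 40 mm high, narrow neck, round turned top 42 mm in diameter from 70 to 110 mm up, 119 mm tall in all, pointed; about 0.14 kg. Grip the round top from above, 92 mm up. Origin: centre of the underside, z up its axis, x and y square to the sides of the foot. Absent in some starts
- blank1: plain square blank, not yet turned, 50 x 50 x 110 mm, standing among the finials; origin under its centre. Not to be loaded
- blank2: bystander, leave alone: plain square blank lying, 150 x 45 x 45 mm
- mallet: bystander, leave alone: hammer lying on the table
- sandblock: bystander, leave alone: cork sanding block 70 x 110 x 30 mm
- chuck_key: bystander, leave alone: steel T-shaped chuck key, 120 x 112 mm, lying
- bowl: bystander, leave alone: turned wooden bowl, 120 mm wide, 45 mm high
Mind the look-alikes: they are no part of the job. What is shaped like the finial3 but pink or red is not meant.

How it is judged:
By the outcome, as a careful person would: the job done as asked, in the order asked, and still so for the second after the job is handed in, with the robot touching nothing.
Of finial1, finial2, finial3, finial4, finial5 only 3 to 5 are there at a start; the rules pass over those that are not, and their reading is None.
At some moment in a run one of finial1, finial2, finial3, finial4, finial5 may be knocked a few centimetres aside while the robot is not near it.
It also fails if it takes over 210 s, if anything falls off the work surface, if the arm or the gripper's body presses on something with over 40 N, if the wrist force passes 120 N, or if a joint passes its speed limit or range.

### The arm

A 7-joint arm with a two-finger parallel gripper is mounted at the origin on the work surface. World frame = base frame: x ahead of the robot, y to its left, z up, the work surface at z = 0. Lengths are in m, angles in rad, forces in N, time in s.
With the tool pointing down it reaches from about 0.4 to 0.9 m from the base axis. Payload 5.5 kg.
Tool frame: the origin (TCP) lies on the centre line of the jaws, within the pads' length; the fingertips stand ahead of it and the grasp point (between the pads) lies 6 mm ahead of it (arm.nose_length is the x of the fingertips in the tool frame, in m); x points along the fingers, z is the direction in which the jaws open and shut, and the axes are right-handed (so a half turn about x gives the same grasp; the last joint's range is limited). The gripper opens to 92 mm and grips with 3 to 60 N. Pads are 19 mm wide; open, the fingers measure 130 mm over their backs; the gripper's body (75 mm by 190 mm) begins 47 mm behind the grasp point.
Start: joints at [-1.08, 0.501, -0.427, 1.55, 0.221, 1.138, -0.21], TCP at [0.147, 0.633, 0.252] pointing down, gripper open.
Joint ranges: [-2.88, 2.88], [-0.31, 2.03], [-1.54, 1.56], [0.2, 2.42], [-1.41, 4.55], [0.19, 2.02], [-2.57, 2.57]. Speed limits (rad/s): [2.57, 2.57, 3.14, 3.14, 3.14, 3.14, 3.14].

### API

Orientations are given as a unit quaternion [x, y, z, w].
In Python, from rig import arm gives the robot as it stands.
- The arm moves only by the tool move_arm, never from a script. Its argument "moves" is text: rows parted by semicolons, each of 5 numbers parted by spaces: the shift along the tool's x, y, z in m, then the turn about the tool's x in rad, then the closure in counts, from 0 (fully open) to 255 (shut). In form: x y z yaw jaw; .... A call has 1 to 10 rows; each row is the pose to reach, as a shift and turn from the pose measured when the call began, along the tool's axes at that moment; what a row does not reach only later rows make up. A row lasts 1/8 s, in which the tool goes at most 62.5 mm and 10.7 degrees, less where a joint would pass 70% of its speed; a pose out of reach is approached as far as the arm can. A call with a gripper value outside its range is refused whole. The fingers move at their own pace and stop on an object; "force" is the grip in N (left out, the last holds). Time passes only in rows, so rows that repeat a pose let the fingers close. It gives the time, the measured TCP pose, the force and the opening at its end, in the units of the state.
- arm.sense(): the state, without advancing time (a new reading comes with each control period).
- arm.capture(name): name is "side" or "top"; returns a dict with "color" (400x640x3 uint8, red, green, blue), "mtx" (3x3 intrinsics, pixels), "k1" (the pictures are not rectified: a ray, as slopes to the right and down, at radius r is drawn at 1 + k1 r^2 times it, then the intrinsics apply), "R" (3x3) and "t" (3): a world point X has camera coordinates R X + t. Camera axes: x right, y down, z forward; pixel columns grow to the right and rows downward; lengths in m; the calibration is good to about 2 mm. A picture is of the moment at which its call begins. There is no depth.
- arm.finish_job(): hands the job in, once; it reports no verdict.
The state is a dict: "t": time; "q": joint angles; "joint_vel": joint speeds; "effort": joint torques, N m; "position": TCP position; "ee_rot": TCP orientation; "wrist_force": force on the tool from outside, world axes, zero at the start; "moment": the same for the moment, N m; "finger_gap": finger opening in m.
Only numpy, scipy, OpenCV 4.12 (cv2) and the standard library are available. Lean on these libraries where they do the work, as an engineer would, in place of code of your own. Each camera call takes 0.05 s, during which the arm holds its last target. There are 200 camera calls.

## Working session

There is one attempt and no reset: what is moved stays moved. The work goes in short steps, Python scripts to look and compute and a tool call to move; the robot and the scene stay as the last step left them, time stands still between calls to the robot, and variables do not carry over. Pictures are saved under pics/ and viewed, about 12 in all and at most 16, crops included, and the job is handed in when it is done.

Besides the shell and the picture viewer there is one more tool, called after "Request:" as name(argument=value, ...), one argument or row to a line, values as JSON. move_arm: Moves the arm, as the interface text tells. Its arguments: {"type":"object","properties":{"moves":{"type":"string"},"force":{"type":"number"}},"required":["moves"]}

```bash
mkdir -p pics; ls; python3 - <<'E'
from rig import arm
import cv2,numpy as np
s=arm.sense();print({k:np.round(v,3) for k,v in s.items()},arm.nose_length)
for n in("side","top"):
    c=arm.capture(n);cv2.imwrite(f"pics/{n}0.png",c["color"][:,:,::-1])
    np.savez(f"pics/{n}0.npz",**c)
    print(n,c["mtx"].tolist(),c["k1"],np.round(c["R"],3).tolist(),np.round(c["t"],3),"cam",-c["R"].T@c["t"])
E
```

```text
pics
{'t': np.float64(0.0), 'q': array([-1.08 ,  0.502, -0.427,  1.551,  0.221,  1.138, -0.21 ]), 'joint_vel': array([ 0.001, -0.001,  0.001,  0.   ,  0.   , -0.002, -0.   ]), 'effort': array([ 0.0000e+00, -5.6660e+01, -5.8160e+00, -2.7912e+01, -6.9000e-02,
        3.0000e-02,  0.0000e+00]), 'position': array([0.147, 0.633, 0.251]), 'ee_rot': array([-0.44 ,  0.554,  0.44 ,  0.553]), 'wrist_force': array([0.53 , 0.533, 0.27 ]), 'moment': array([ 0.039, -0.029, -0.008]), 'finger_gap': np.float64(0.092)} 0.025
side [[514.6129188332535, 0.0, 315.3786951145035], [0.0, 514.6129188332535, 201.34088537382834], [0.0, 0.0, 1.0]] -0.14966014696061358 [[0.713, -0.701, 0.016], [-0.536, -0.561, -0.631], [0.451, 0.441, -0.776]] [-0.427  0.263  1.781] cam [-0.35702769 -0.93766675  1.55406493]
top [[409.4408067126106, 0.0, 320.11401054979535], [0.0, 409.4408067126106, 196.9816696925575], [0.0, 0.0, 1.0]] -0.028511846228757843 [[0.149, -0.989, 0.006], [-0.966, -0.147, -0.214], [0.212, 0.026, -0.977]] [-0.174  0.504  1.33 ] cam [ 0.23082083 -0.1327027   1.40792527]
```

View pics/top0.png

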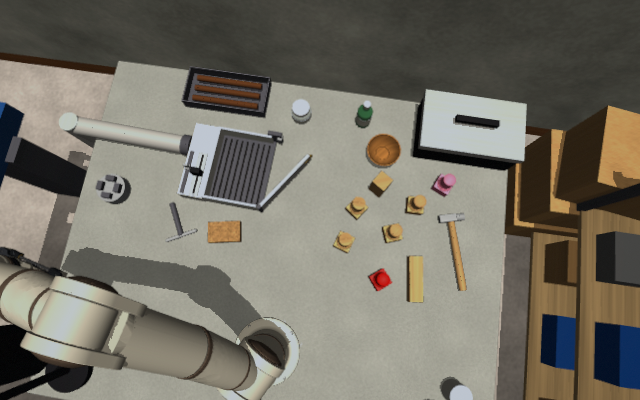

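View pics/side0.png

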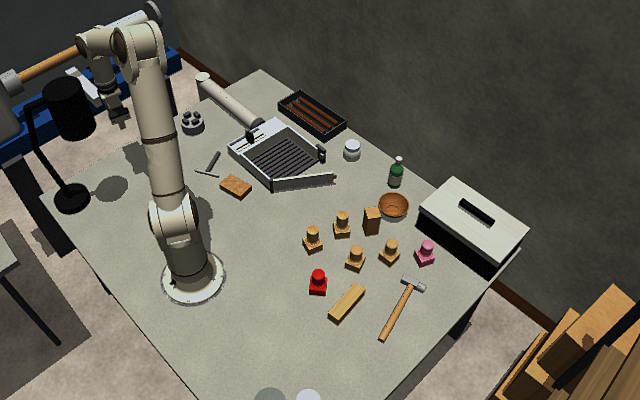

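The top view shows the box at about (235,165) with its door open towards (285,180). Four finials stand at about (357,206), (416,203), (393,231) and (344,240), and the blank at (381,182). The look-alikes are pink at (445,183) and red at (380,279). I'll zoom in on both areas.

```bash
cat > h.py <<'E'
import numpy as np,cv2
def ld(n): return dict(np.load(f"pics/{n}.npz"))
def dist(c): return np.array([float(c["k1"]),0,0,0,0])
def proj(c,X):
    X=np.atleast_2d(np.asarray(X,float))
    return cv2.projectPoints(X,cv2.Rodrigues(c["R"])[0],c["t"],c["mtx"],dist(c))[0][:,0]
def ray(c,uv):
    n=cv2.undistortPoints(np.array(uv,float).reshape(-1,1,2),c["mtx"],dist(c))[:,0]
    d=np.c_[n,np.ones(len(n))]@c["R"]
    return -c["R"].T@c["t"],d
def plane(c,uv,z):
    o,d=ray(c,uv); return o+d*((z-o[2])/d[:,2])[:,None]
def tri(c1,u1,c2,u2):
    o1,d1=ray(c1,u1);o2,d2=ray(c2,u2);out=[]
    for a,b in zip(d1,d2):
        s=np.linalg.lstsq(np.c_[a,-b],o2-o1,rcond=None)[0]
        p,q=o1+a*s[0],o2+b*s[1]; out.append(np.r_[(p+q)/2,np.linalg.norm(p-q)])
    return np.array(out)
def crop(c,x,y,w,h,f):
    return cv2.resize(np.ascontiguousarray(c["color"][y:y+h,x:x+w,::-1]),None,fx=f,fy=f,interpolation=cv2.INTER_CUBIC)
E
python3 - <<'E'
from h import *
t=ld("top0");s=ld("side0")
a=np.vstack([crop(t,170,115,150,100,4),]);cv2.imwrite("pics/c1.png",a)
cv2.imwrite("pics/c2.png",crop(s,220,110,125,85,6))
cv2.imwrite("pics/c3.png",np.hstack([crop(t,325,165,115,100,3.4),crop(s,295,195,115,100,3.4)]))
E
```

```text
(no output)
```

View pics/c1.png

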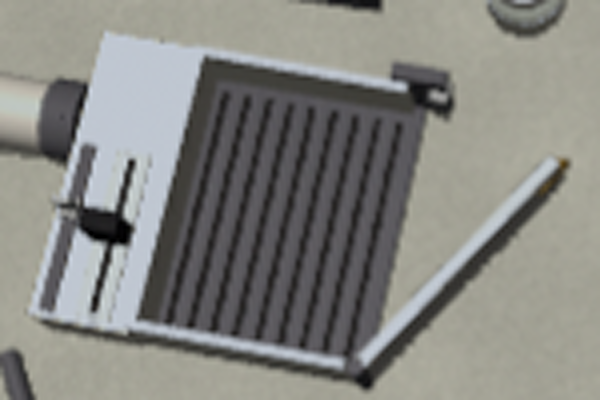

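View pics/c2.png

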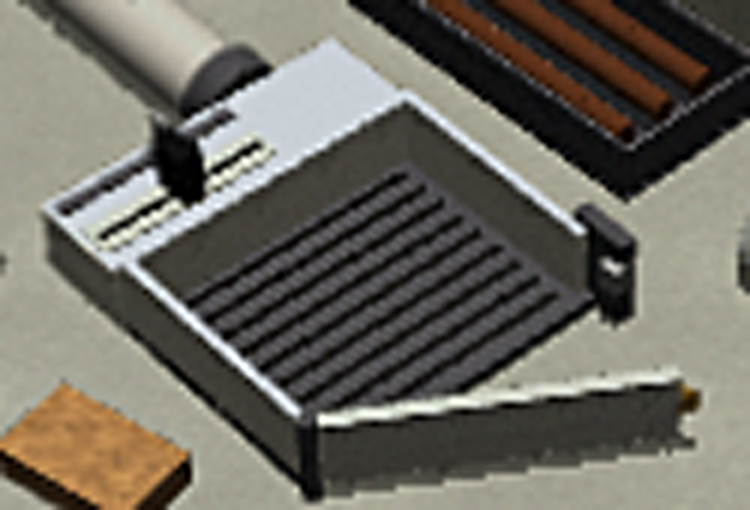

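View pics/c3.png

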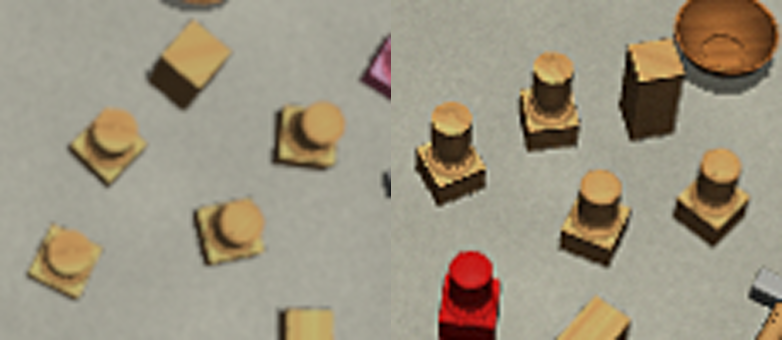

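```bash
cat > m.py <<'E'
from h import *
from scipy.optimize import least_squares
t=ld("top0");s=ld("side0")
T=lambda *p:np.array(p)/4+[170,115]
S=lambda *p:np.array(p)/6+[220,110]
obs=[(t,T(105,33),(131,186,60)),(t,T(32,315),(-131,186,60)),(t,T(205,57),(120,90,70)),(t,T(348,368),(-128,-90,70)),
(s,S(332,38),(131,186,60)),(s,S(45,207),(-131,186,60)),(s,S(405,100),(120,90,70)),(s,S(300,415),(-128,-90,70))]
def w(p,X): 
    c,sn=np.cos(p[2]),np.sin(p[2]);X=np.atleast_2d(X)/1000
    return np.c_[p[0]+c*X[:,0]-sn*X[:,1],p[1]+sn*X[:,0]+c*X[:,1],X[:,2]]
f=lambda p:np.concatenate([(proj(c,w(p,X))[0]-u) for c,u,X in obs])
r=least_squares(f,[0.5,0.25,0])
if __name__=="__main__":
    print(r.x.round(4),f(r.x).reshape(-1,2).round(1).tolist())
    p=r.x
    bx=lambda P:(lambda d:np.c_[np.cos(p[2])*d[:,0]+np.sin(p[2])*d[:,1],-np.sin(p[2])*d[:,0]+np.cos(p[2])*d[:,1]])(P[:,:2]-p[:2])
    print("door tip box",bx(plane(t,[T(560,158)],.072)),bx(plane(s,[S(680,375)],.072)))
    print("slider now/pointer px", [((q/1).round(1)) for q in (proj(t,w(p,[(-110,130,106),(10,130,106),(-110,170,92),(-10,170,92)]))-[170,115])*4])
    print((proj(s,w(p,[(-110,130,106),(10,130,106),(-110,170,92),(-10,170,92)]))-[220,110])*6)
    # finial tops
    tp=np.array([(116,126),(322,122),(241,220),(68,250)])/3.4+[325,165]
    sp=np.array([(553-391,67),(720-391,163),(600-391,185),(451-391,117)])/3.4+[295,195]
    print(tri(t,tp,s,sp).round(4))
    print("blank",plane(t,[np.array((197,57))/3.4+[325,165]],.11))
E
python3 m.py
```

```text
[ 0.586   0.1915 -0.0261] [[-0.0, -0.4], [-0.3, 0.7], [0.2, -0.1], [0.3, 0.1], [0.2, -0.6], [-0.6, -0.1], [0.5, -0.3], [0.1, 0.2]]
door tip box [[ 0.08270907 -0.22979805]] [[ 0.07624865 -0.22907932]]
slider now/pointer px [array([ 84.5, 292.5]), array([119.2, 154.8]), array([ 42.8, 288.2]), array([ 72.1, 174.5])]
[[108.81756829 185.56308915]
 [247.87863544 103.21672712]
 [ 75.14637044 170.04658828]
 [190.45577223 102.37456018]]
[[ 0.5147 -0.2245  0.1041  0.0038]
 [ 0.5516 -0.4224  0.0958  0.0007]
 [ 0.445  -0.3553  0.0947  0.0015]
 [ 0.3912 -0.196   0.1037  0.0011]]
blank [[ 0.59406504 -0.29365867  0.11      ]]
```

```bash
cat > g.py <<'E'
from m import w,r
from h import *
from rig import arm
from scipy.spatial.transform import Rotation as Ro
p=r.x; yaw0=p[2]
def rel(*targets):
    """targets world TCP (x,y,z); prints shifts in tool axes and yaw to bring jaws along box x"""
    st=arm.sense();M=Ro.from_quat(st["ee_rot"]).as_matrix();P=st["position"]
    j=np.array([np.cos(yaw0),np.sin(yaw0),0]);jt=M.T@j
    # turn about x by a: new z axis = cos a z - sin a y
    a=np.arctan2(-jt[1],jt[2]); a=(a+np.pi/2)%np.pi-np.pi/2
    print("t",round(float(st["t"]),2),"pos",P.round(4),"gap",round(float(st["finger_gap"]),4),"F",st["wrist_force"].round(1),"q",st["q"].round(2),"yaw",round(a,3))
    print(M.round(3).tolist())
    for X in targets: print(np.round(X,4),"->",(M.T@(np.array(X)-P)).round(4))
def box(x,y,z): return w(p,(x*1.0,y,z))[0]
E
python3 -c "
from g import *
rel(box(-47,130,200),box(-47,130,96))"
```

```text
t 0.1 pos [0.1467 0.6326 0.2508] gap 0.092 F [0.3 0.2 0.9] q [-1.08  0.5  -0.43  1.55  0.22  1.14 -0.21] yaw 1.369
[[-0.0, -0.974, 0.226], [-0.002, 0.226, 0.974], [-1.0, 0.0, -0.002]]
[0.5424 0.3227 0.2   ] -> [ 0.0511 -0.4555 -0.2125]
[0.5424 0.3227 0.096 ] -> [ 0.1551 -0.4555 -0.2123]
```

Request:
move_arm(
  moves="0.05 -0.056 -0.026 0.17 0; 0.05 -0.112 -0.052 0.34 0; 0.05 -0.168 -0.078 0.51 0; 0.05 -0.224 -0.104 0.68 0; 0.05 -0.28 -0.13 0.85 0; 0.05 -0.336 -0.156 1.02 0; 0.05 -0.392 -0.182 1.19 0; 0.05 -0.4555 -0.2125 1.369 0; 0.05 -0.4555 -0.2125 1.369 0; 0.05 -0.4555 -0.2125 1.369 0",
  force=15,
)

```text
t: 1.35
position: [0.5431, 0.3212, 0.2005]
ee_rot: [0.009, 0.707, -0.011, 0.707]
wrist_force: [-0.3, 0.9, 0.9]
finger_gap: 0.092
```

```bash
python3 -c "
from g import *
rel(box(-47,130,200),box(-47,130,96))
c=arm.capture('top');np.savez('pics/top1.npz',**c)
d=arm.capture('side');np.savez('pics/side1.npz',**d)
cv2.imwrite('pics/c4.png',np.hstack([crop(c,160,90,120,120,3.2),crop(d,200,60,120,120,3.2)]))"
```

```text
t 1.35 pos [0.5431 0.3212 0.2005] gap 0.092 F [-0.3  0.9  0.9] q [-0.57  0.48 -0.01  1.66  0.01  1.   -0.61] yaw -0.002
[[-0.001, 0.028, 1.0], [-0.003, 1.0, -0.028], [-1.0, -0.003, -0.001]]
[0.5424 0.3227 0.2   ] -> [ 0.0005  0.0015 -0.0007]
[0.5424 0.3227 0.096 ] -> [ 0.1045  0.0017 -0.0006]
```

View pics/c4.png

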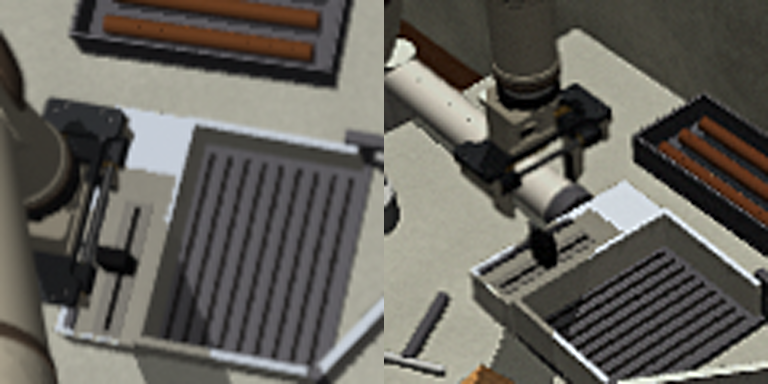

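The gripper sits above the slider with its jaws along the track. Next I go down, grip the grip block and slide it shut.

Request:
move_arm(
  moves="0.04 0.0015 0 0 0; 0.08 0.0015 0 0 0; 0.098 0.0015 0 0 0; 0.098 0.0015 0 0 100; 0.098 0.0015 0 0 200; 0.098 0.0015 0 0 255; 0.098 0.0015 0 0 255; 0.098 0.0015 0 0 255; 0.098 0.0015 0 0 255; 0.098 0.0015 0 0 255",
  force=15,
)

```text
t: 2.7
position: [0.5404, 0.3259, 0.1027]
ee_rot: [0.008, 0.708, -0.008, 0.706]
wrist_force: [-0.4, -0.2, 0.6]
finger_gap: 0.0265
```

```bash
python3 -c "
from g import *
rel(box(-110,130,102.5),box(-114,130,102.5))"
```

```text
t 2.7 pos [0.5404 0.3259 0.1027] gap 0.0265 F [-0.4 -0.2  0.6] q [-0.57  0.6  -0.02  1.72  0.01  0.82 -0.62] yaw 0.003
[[-0.002, 0.023, 1.0], [-0.001, 1.0, -0.023], [-1.0, -0.001, -0.002]]
[0.4794 0.3243 0.1025] -> [ 0.0003 -0.003  -0.0609]
[0.4754 0.3244 0.1025] -> [ 0.0003 -0.0029 -0.0649]
```

Request:
move_arm(
  moves="0 0 0 0 255; 0 0 0 0 255; 0 0 -0.015 0 255; 0 0 -0.03 0 255; 0 0 -0.045 0 255; 0 0 -0.055 0 255; 0 0 -0.061 0 255; 0 0 -0.064 0 255; 0 0 -0.067 0 255; 0 0 -0.067 0 255",
  force=20,
)

```text
t: 3.95
position: [0.4798, 0.3278, 0.1028]
ee_rot: [0.01, 0.704, -0.008, 0.71]
wrist_force: [21.3, 6.9, -24.2]
finger_gap: 0.0201
```

```bash
python3 -c "
from g import *
rel(box(-110,130,102.5),box(-114,130,102.5))"
```

```text
t 3.95 pos [0.4798 0.3278 0.1028] gap 0.0201 F [ 21.3   6.9 -24.2] q [-0.63  0.53 -0.02  1.86  0.02  0.75 -0.69] yaw 0.001
[[0.009, 0.025, 1.0], [0.003, 1.0, -0.025], [-1.0, 0.003, 0.009]]
[0.4794 0.3243 0.1025] -> [ 0.0003 -0.0035 -0.0003]
[0.4754 0.3244 0.1025] -> [ 0.0003 -0.0035 -0.0043]
```

The slider is at its end stop, so TCP x 0.480 corresponds to shut. I'll release, rise, clear the view and look.

Request:
move_arm(
  moves="0 0 0 0 200; 0 0 0 0 120; 0 0 0 0 60; 0 0 0 0 0; -0.05 0 0 0 0; -0.11 0 0 0 0; -0.15 -0.05 0 0 0; -0.15 -0.1 0 0 0; -0.15 -0.16 0 0 0; -0.15 -0.22 0 0 0",
)

```text
t: 5.2
position: [0.4724, 0.1056, 0.2525]
ee_rot: [0.01, 0.704, -0.008, 0.71]
wrist_force: [1.0, 0.2, 0.3]
finger_gap: 0.0919
```

```bash
python3 -c "
from g import *
c=arm.capture('top');np.savez('pics/top2.npz',**c)
d=arm.capture('side');np.savez('pics/side2.npz',**d)
cv2.imwrite('pics/c5.png',np.vstack([np.hstack([crop(c,170,115,60,50,6.5),crop(d,220,110,60,50,6.5)]),cv2.resize(np.hstack([c['color'],d['color']])[:,:,::-1],(780,244))]))
rel((.5147,-.2245,.2),(.5147,-.2245,.078),(.445,-.3553,.2))
print(proj(c,[box(-110,130,106)]),proj(d,[box(-110,130,106)]))"
```

```text
t 5.3 pos [0.4724 0.0997 0.2523] gap 0.0918 F [0.2 0.5 0.5] q [-0.35  0.16  0.09  1.98 -0.02  0.99 -0.28] yaw -0.009
[[0.008, 0.035, 0.999], [-0.0, 0.999, -0.035], [-1.0, 0.0, 0.008]]
[ 0.5147 -0.2245  0.2   ] -> [ 0.0527 -0.3225  0.0533]
[ 0.5147 -0.2245  0.078 ] -> [ 0.1747 -0.3226  0.0523]
[ 0.445  -0.3553  0.2   ] -> [ 0.0521 -0.4557 -0.0117]
[[191.12005237 188.1245478 ]] [[238.13626138 140.92718153]]
```

View pics/c5.png

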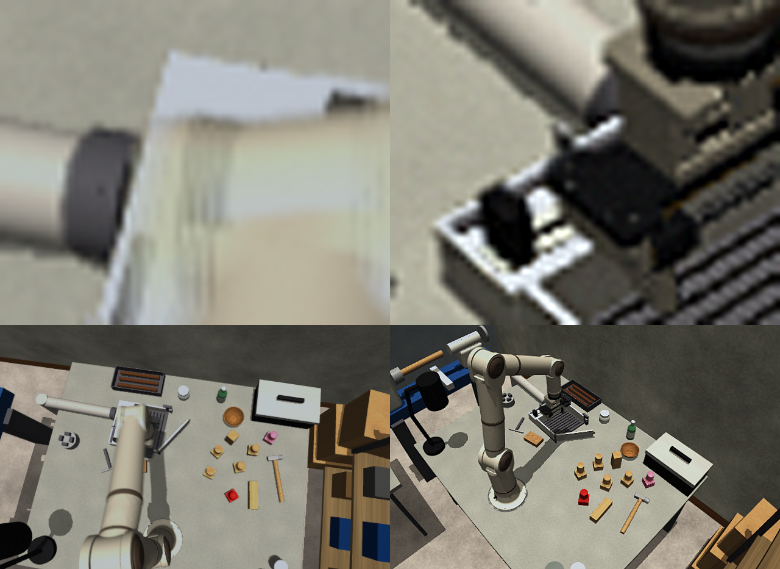

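The slider is at its shut end. I'll check by blob centroids, in both views, whether any finial has moved.

```bash
cat > b.py <<'E'
from h import *
def blobs(c,box=(320,160,440,270)):
    hsv=cv2.cvtColor(c["color"],cv2.COLOR_RGB2HSV)
    m=cv2.inRange(hsv,(8,80,40),(28,255,255))
    x0,y0,x1,y1=box;k=np.zeros_like(m);k[y0:y1,x0:x1]=m[y0:y1,x0:x1]
    n,l,st,ce=cv2.connectedComponentsWithStats(k)
    return [(int(st[i,4]),ce[i].round(1).tolist()) for i in range(1,n) if st[i,4]>60]
TB=(325,172,440,262);SB=(295,195,415,275)
if __name__=="__main__":
    for n in("top0","top2"):print(n,blobs(ld(n),TB))
    for n in("side0","side2"):print(n,blobs(ld(n),SB))
E
python3 b.py
```

```text
top0 [(327, [380.2, 183.4]), (328, [415.3, 204.3]), (300, [356.7, 207.0]), (310, [392.2, 232.6]), (283, [343.6, 241.3]), (92, [414.7, 258.6])]
top2 [(327, [380.2, 183.4]), (328, [415.3, 204.3]), (300, [356.7, 207.0]), (310, [392.2, 232.6]), (285, [343.6, 241.3]), (92, [414.7, 258.6])]
side0 [(948, [385.0, 210.8]), (365, [341.6, 225.0]), (368, [312.6, 239.8]), (351, [389.5, 252.2]), (352, [355.0, 258.3])]
side2 [(973, [384.4, 211.1]), (369, [341.5, 225.1]), (372, [312.6, 239.8]), (365, [389.4, 252.5]), (362, [354.9, 258.4])]
```

Request:
move_arm(
  moves="0.02 -0.06 0.01 0 80; 0.05 -0.12 0.02 0 80; 0.05 -0.18 0.03 0 80; 0.05 -0.24 0.04 0 80; 0.05 -0.3 0.053 0 80; 0.05 -0.3225 0.053 0 80; 0.05 -0.3225 0.053 -0.01 80; 0.05 -0.3225 0.053 -0.01 80",
)

```text
t: 6.3
position: [0.5144, -0.223, 0.2024]
ee_rot: [0.009, 0.704, -0.008, 0.71]
wrist_force: [0.9, -0.5, -1.1]
finger_gap: 0.063
```

```bash
python3 -c "
from g import *
from b import *
rel((.5147,-.2245,.09))
for n,B in(('top',TB),('side',SB)):
  c=arm.capture(n);np.savez(f'pics/{n}3.npz',**c);print(blobs(c,B))
a=ld('top3');b=ld('side3')
cv2.imwrite('pics/c6.png',np.hstack([crop(a,320,130,130,140,3),crop(b,270,140,130,140,3)]))
"
```

```text
t 6.3 pos [ 0.5144 -0.223   0.2024] gap 0.063 F [ 0.9 -0.5 -1.1] q [ 0.14  0.37  0.27  1.85 -0.13  0.93  0.45] yaw 0.002
[[0.008, 0.024, 1.0], [0.001, 1.0, -0.024], [-1.0, 0.001, 0.008]]
[ 0.5147 -0.2245  0.09  ] -> [ 0.1124 -0.0017 -0.0005]
[(330, [415.3, 204.3]), (310, [392.2, 232.6]), (113, [347.5, 244.1]), (92, [414.7, 258.6])]
[(976, [384.4, 211.1]), (381, [341.5, 225.2]), (387, [312.5, 239.6]), (362, [389.4, 252.4]), (362, [354.9, 258.4])]
```

View pics/c6.png

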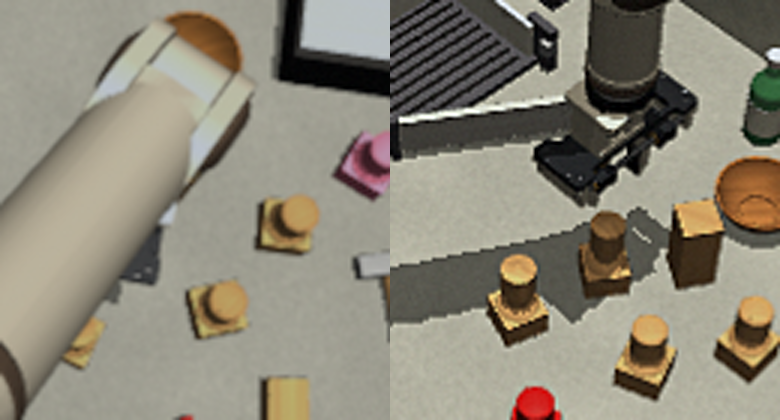

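Nothing has moved, and the gripper is above the nearest finial. I'll go down and grip it.

Request:
move_arm(
  moves="0.04 -0.0015 0 0 80; 0.08 -0.0015 0 0 80; 0.1 -0.0015 0 0 80; 0.112 -0.0015 0 0 80; 0.112 -0.0015 0 0 80; 0.112 -0.0015 0 0 255; 0.112 -0.0015 0 0 255; 0.112 -0.0015 0 0 255; 0.112 -0.0015 0 0 255; 0.112 -0.0015 0 0 255",
  force=20,
)

```text
t: 7.65
position: [0.5159, -0.2236, 0.0912]
ee_rot: [0.008, 0.704, -0.008, 0.71]
wrist_force: [-1.8, 2.0, 5.1]
finger_gap: 0.0416
```

Request:
move_arm(
  moves="0 0 0 0 255; -0.02 0 0 0 255; -0.05 0 0 0 255; -0.1 0 0 0 255; -0.14 0 0 0 255; -0.14 0 0 0 255; -0.14 0 0 0 255",
)

```text
t: 8.52
position: [0.514, -0.2235, 0.2303]
ee_rot: [0.009, 0.704, -0.007, 0.71]
wrist_force: [-0.8, 0.4, -1.1]
finger_gap: 0.0418
```

```bash
python3 -c "
from g import *
rel(box(60,45,230),box(60,45,105))
for n in('top','side'):
  c=arm.capture(n);np.savez(f'pics/{n}4.npz',**c)
a=ld('top4');b=ld('side4')
cv2.imwrite('pics/c7.png',np.hstack([crop(a,300,110,130,140,3),crop(b,260,110,130,140,3)]))
"
```

```text
t 8.53 pos [ 0.514  -0.2235  0.2303] gap 0.0418 F [-0.8  0.4 -1.1] q [ 0.13  0.33  0.28  1.83 -0.12  0.99  0.44] yaw 0.003
[[0.008, 0.023, 1.0], [0.002, 1.0, -0.023], [-1.0, 0.002, 0.008]]
[0.6472 0.2349 0.23  ] -> [0.0021 0.4613 0.1227]
[0.6472 0.2349 0.105 ] -> [0.1271 0.461  0.1218]
```

View pics/c7.png

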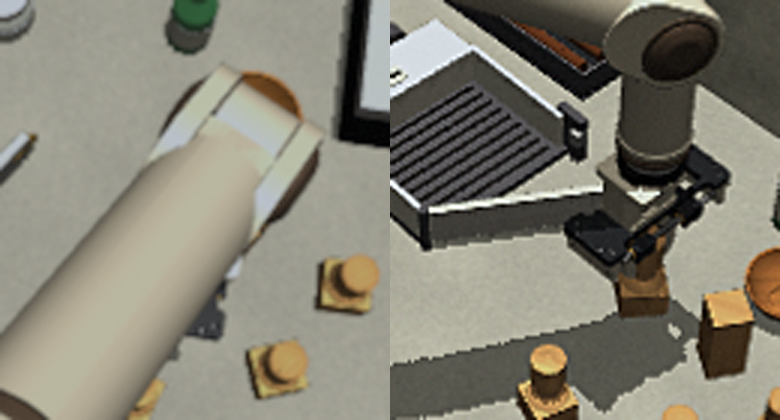

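The finial is held (gap 41.8 mm) and hangs upright. I'll carry it to the box.

Request:
move_arm(
  moves="0 0.03 0.008 0 255; 0 0.085 0.023 0 255; 0 0.14 0.038 0 255; 0 0.195 0.053 0 255; 0 0.25 0.068 0 255; 0 0.305 0.083 0 255; 0 0.36 0.098 0 255; 0 0.415 0.113 0 255; 0 0.461 0.122 0 255; 0 0.461 0.122 0 255",
)

```text
t: 9.88
position: [0.644, 0.2417, 0.2284]
ee_rot: [0.007, 0.706, -0.003, 0.708]
wrist_force: [-0.7, -0.5, -0.6]
finger_gap: 0.0416
```

```bash
python3 -c "
from g import *
from b import *
rel(box(60,45,230),box(60,45,104))
for n,B in(('top',TB),('side',SB)):
  c=arm.capture(n);print(blobs(c,B))
"
```

```text
t 9.88 pos [0.644  0.2417 0.2284] gap 0.0416 F [-0.7 -0.5 -0.6] q [-0.48  0.55  0.12  1.49 -0.07  1.1  -0.36] yaw 0.012
[[0.002, 0.014, 1.0], [0.005, 1.0, -0.014], [-1.0, 0.005, 0.002]]
[0.6472 0.2349 0.23  ] -> [-0.0017 -0.0067  0.0033]
[0.6472 0.2349 0.104 ] -> [ 0.1243 -0.0072  0.003 ]
[(327, [380.2, 183.4]), (328, [415.3, 204.3]), (310, [392.2, 232.6]), (285, [343.6, 241.3]), (92, [414.7, 258.6])]
[(961, [384.6, 211.0]), (372, [312.6, 239.8]), (360, [389.4, 252.3]), (356, [354.9, 258.4])]
```

Request:
move_arm(
  moves="0.03 -0.0067 0.003 0.012 255; 0.07 -0.0067 0.003 0.012 255; 0.105 -0.0067 0.003 0.012 255; 0.118 -0.0067 0.003 0.012 255; 0.1245 -0.0067 0.003 0.012 255; 0.126 -0.0067 0.003 0.012 255; 0.126 -0.0067 0.003 0.012 255; 0.126 -0.0067 0.003 0.012 160; 0.126 -0.0067 0.003 0.012 80; 0.126 -0.0067 0.003 0.012 70",
)

```text
t: 11.22
position: [0.6484, 0.2284, 0.1034]
ee_rot: [0.012, 0.706, -0.011, 0.708]
wrist_force: [0.4, 0.9, 0.6]
finger_gap: 0.0573
```

Request:
move_arm(
  moves="0 0 0 0 70; -0.03 0 0 0 70; -0.08 0 0 0 70; -0.13 0 0 0 70; -0.13 -0.05 0 0 70; -0.13 -0.1 -0.03 0 70; -0.13 -0.16 -0.05 0 70; -0.13 -0.22 -0.07 0 70; -0.13 -0.28 -0.09 0 70; -0.13 -0.33 -0.12 0 70",
)

```text
t: 12.48
position: [0.5166, -0.1002, 0.2332]
ee_rot: [0.012, 0.705, -0.012, 0.709]
wrist_force: [1.1, -0.6, -0.3]
finger_gap: 0.0668
```

```bash
python3 -c "
from g import *
from b import *
rel((.3912,-.196,.2),(.3912,-.196,.092),(.445,-.3553,.2))
for n,B in(('top',TB),('side',SB)):
  c=arm.capture(n);np.savez(f'pics/{n}5.npz',**c);print(blobs(c,B))
a=ld('top5');b=ld('side5')
cv2.imwrite('pics/c8.png',np.hstack([crop(a,175,110,130,140,3),crop(b,220,90,130,140,3)]))
print(proj(a,[box(60,45,116)]),proj(b,[box(60,45,116)]))
"
```

```text
t 12.47 pos [ 0.5166 -0.1002  0.2332] gap 0.0668 F [ 1.1 -0.6 -0.3] q [-0.06  0.27  0.23  1.9  -0.08  0.97  0.18] yaw -0.008
[[0.005, 0.034, 0.999], [-0.0, 0.999, -0.034], [-1.0, 0.0, 0.005]]
[ 0.3912 -0.196   0.2   ] -> [ 0.0326 -0.1001 -0.1222]
[ 0.3912 -0.196   0.092 ] -> [ 0.1406 -0.1001 -0.1228]
[ 0.445  -0.3553  0.2   ] -> [ 0.0329 -0.2574 -0.063 ]
[(326, [380.2, 183.4]), (328, [415.3, 204.3]), (311, [392.1, 232.6]), (284, [343.6, 241.3]), (92, [414.7, 258.6])]
[(967, [384.5, 211.1]), (371, [312.6, 239.7]), (365, [389.4, 252.4]), (360, [354.9, 258.4])]
[[227.31779363 142.8983469 ]] [[283.88481857 130.27684144]]
```

View pics/c8.png

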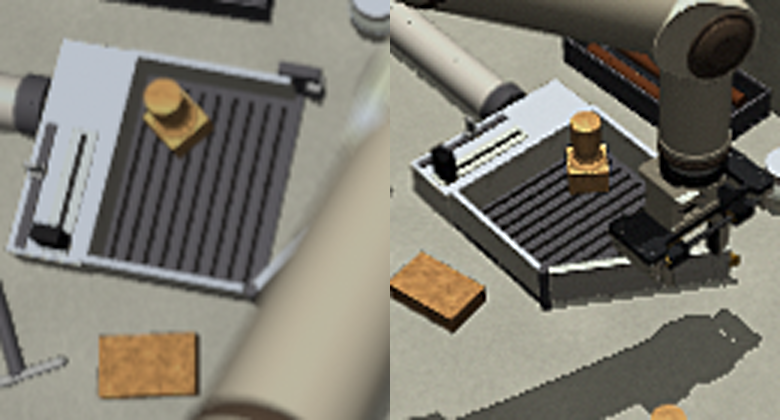

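The first finial stands upright in the box. The pointer shows in the top crop at about (32,170), which is full pixel (185.7,166.7). Now the finial at (0.391,-0.196).

Request:
move_arm(
  moves="0.02 -0.04 -0.05 0 80; 0.03 -0.08 -0.1 0 80; 0.03 -0.1 -0.122 0 80; 0.03 -0.1 -0.122 -0.008 80; 0.03 -0.1 -0.122 -0.008 80",
)

```text
t: 13.2
position: [0.388, -0.1995, 0.2035]
ee_rot: [0.012, 0.706, -0.013, 0.708]
wrist_force: [0.2, 0.8, 0.8]
finger_gap: 0.063
```

```bash
python3 -c "
from g import *
rel((.3912,-.196,.092))
a=ld('top5');P=plane(a,[(185.7,166.7)],.092)[0];d=P[:2]-p[:2];print('pointer box',np.cos(yaw0)*d[0]+np.sin(yaw0)*d[1],-np.sin(yaw0)*d[0]+np.cos(yaw0)*d[1])
"
```

```text
t 13.2 pos [ 0.388  -0.1995  0.2035] gap 0.063 F [0.2 0.8 0.8] q [ 0.12  0.15  0.32  2.13 -0.06  0.86  0.44] yaw -0.01
[[0.003, 0.036, 0.999], [-0.002, 0.999, -0.036], [-1.0, -0.002, 0.003]]
[ 0.3912 -0.196   0.092 ] -> [0.1115 0.0039 0.0027]
pointer box -0.03888434342066501 0.17077258905114714
```

Request:
move_arm(
  moves="0.04 0.004 0.0027 0 80; 0.08 0.004 0.0027 0 80; 0.1 0.004 0.0027 0 80; 0.1115 0.004 0.0027 0 80; 0.1115 0.004 0.0027 0 80; 0.1115 0.004 0.0027 0 255; 0.1115 0.004 0.0027 0 255; 0.1115 0.004 0.0027 0 255; 0.1115 0.004 0.0027 0 255; 0.1115 0.004 0.0027 0 255",
  force=20,
)

```text
t: 14.45
position: [0.3915, -0.1959, 0.0925]
ee_rot: [0.012, 0.706, -0.013, 0.708]
wrist_force: [-1.0, 0.6, 5.1]
finger_gap: 0.0416
```

Request:
move_arm(
  moves="0 0 0 0 255; -0.02 0 0 0 255; -0.05 0 0 0 255; -0.1 0 0 0 255; -0.14 0 0 0 255; -0.14 0 0 0 255; -0.14 0 0 0 255",
)

```text
t: 15.32
position: [0.3904, -0.1952, 0.2318]
ee_rot: [0.012, 0.706, -0.013, 0.708]
wrist_force: [0.2, -0.4, -1.6]
finger_gap: 0.0416
```

```bash
python3 -c "
from g import *
rel(box(-60,45,230),box(-60,45,105))
"
```

```text
t 15.32 pos [ 0.3904 -0.1952  0.2318] gap 0.0416 F [ 0.2 -0.4 -1.6] q [ 0.09  0.11  0.33  2.1  -0.04  0.93  0.41] yaw -0.01
[[0.003, 0.036, 0.999], [-0.002, 0.999, -0.036], [-1.0, -0.002, 0.003]]
[0.5272 0.2381 0.23  ] -> [0.0014 0.4379 0.1213]
[0.5272 0.2381 0.105 ] -> [0.1264 0.4381 0.1209]
```

Request:
move_arm(
  moves="0 0.03 0.008 0 255; 0 0.085 0.023 0 255; 0 0.14 0.038 0 255; 0 0.195 0.053 0 255; 0 0.25 0.068 0 255; 0 0.305 0.083 0 255; 0 0.36 0.098 0 255; 0 0.4 0.11 0 255; 0 0.438 0.121 0 255; 0 0.438 0.121 0 255",
)

```text
t: 16.58
position: [0.5256, 0.2419, 0.2286]
ee_rot: [0.01, 0.707, -0.011, 0.707]
wrist_force: [-0.6, -0.4, -1.0]
finger_gap: 0.0413
```

```bash
python3 -c "
from g import *
from b import *
rel(box(-60,45,104))
for n,B in(('top',TB),('side',SB)):
  c=arm.capture(n);np.savez(f'pics/{n}6.npz',**c);print(blobs(c,B))
"
```

```text
t 16.57 pos [0.5256 0.2419 0.2286] gap 0.0413 F [-0.6 -0.4 -1. ] q [-0.48  0.36  0.    1.77  0.    1.01 -0.51] yaw -0.004
[[-0.001, 0.03, 1.0], [-0.001, 1.0, -0.03], [-1.0, -0.001, -0.001]]
[0.5272 0.2381 0.104 ] -> [ 0.1247 -0.0036  0.0018]
[(327, [380.2, 183.4]), (328, [415.3, 204.3]), (311, [392.1, 232.6]), (92, [414.7, 258.6])]
[(963, [384.6, 211.1]), (363, [389.4, 252.5]), (359, [354.9, 258.4])]
```

Request:
move_arm(
  moves="0.03 -0.0036 0.002 0 255; 0.07 -0.0036 0.002 0 255; 0.105 -0.0036 0.002 0 255; 0.118 -0.0036 0.002 0 255; 0.124 -0.0036 0.002 0 255; 0.125 -0.0036 0.002 0 255; 0.125 -0.0036 0.002 0 255; 0.125 -0.0036 0.002 0 160; 0.125 -0.0036 0.002 0 80; 0.125 -0.0036 0.002 0 70",
)

```text
t: 17.92
position: [0.5278, 0.2334, 0.1044]
ee_rot: [0.011, 0.707, -0.014, 0.707]
wrist_force: [0.2, -0.1, -0.4]
finger_gap: 0.057
```

Request:
move_arm(
  moves="0 0 0 0 70; -0.03 0 0 0 70; -0.08 0 0 0 70; -0.13 0 0 0 70; -0.13 -0.05 0 0 70; -0.13 -0.11 -0.01 0 70; -0.13 -0.17 -0.02 0 70; -0.13 -0.23 -0.03 0 70; -0.13 -0.29 -0.04 0 70; -0.13 -0.35 -0.05 0 70",
)

```text
t: 19.18
position: [0.4651, -0.1159, 0.2362]
ee_rot: [0.011, 0.707, -0.014, 0.707]
wrist_force: [0.6, -2.1, -0.1]
finger_gap: 0.0667
```

```bash
python3 -c "
from g import *
from b import *
rel((.445,-.3553,.2),(.445,-.3553,.091))
for n,B in(('top',TB),('side',SB)):
  c=arm.capture(n);np.savez(f'pics/{n}7.npz',**c);print(blobs(c,B))
"
```

```text
t 19.18 pos [ 0.4651 -0.1159  0.2362] gap 0.0667 F [ 0.6 -2.1 -0.1] q [ 0.    0.18  0.2   2.   -0.04  0.96  0.19] yaw -0.009
[[0.001, 0.035, 0.999], [-0.004, 0.999, -0.035], [-1.0, -0.004, 0.001]]
[ 0.445  -0.3553  0.2   ] -> [ 0.0371 -0.2398 -0.0118]
[ 0.445  -0.3553  0.091 ] -> [ 0.1461 -0.2394 -0.012 ]
[(327, [380.2, 183.4]), (328, [415.3, 204.3]), (310, [392.2, 232.6]), (92, [414.7, 258.6])]
[(966, [384.6, 211.1]), (364, [389.4, 252.4]), (361, [354.9, 258.4])]
```

Request:
move_arm(
  moves="0.02 -0.05 -0.003 0 80; 0.03 -0.11 -0.006 0 80; 0.03 -0.17 -0.009 0 80; 0.03 -0.22 -0.012 0 80; 0.03 -0.24 -0.012 -0.009 80; 0.03 -0.24 -0.012 -0.009 80; 0.03 -0.24 -0.012 -0.009 80",
)

```text
t: 20.15
position: [0.4411, -0.3593, 0.2076]
ee_rot: [0.011, 0.707, -0.015, 0.707]
wrist_force: [1.4, 0.6, 0.3]
finger_gap: 0.0629
```

```bash
python3 -c "
from g import *
rel((.445,-.3553,.091))
"
```

```text
t 20.15 pos [ 0.4411 -0.3593  0.2076] gap 0.0629 F [1.4 0.6 0.3] q [ 0.38  0.38  0.32  1.83 -0.14  0.95  0.72] yaw -0.009
[[-0.0, 0.036, 0.999], [-0.005, 0.999, -0.036], [-1.0, -0.005, 0.0]]
[ 0.445  -0.3553  0.091 ] -> [0.1165 0.0047 0.0038]
```

Request:
move_arm(
  moves="0.04 0.004 0.004 0 80; 0.08 0.004 0.004 0 80; 0.105 0.004 0.004 0 80; 0.1165 0.004 0.004 0 80; 0.1165 0.004 0.004 0 80; 0.1165 0.004 0.004 0 255; 0.1165 0.004 0.004 0 255; 0.1165 0.004 0.004 0 255; 0.1165 0.004 0.004 0 255; 0.1165 0.004 0.004 0 255",
  force=20,
)

```text
t: 21.4
position: [0.4455, -0.3566, 0.0918]
ee_rot: [0.011, 0.707, -0.015, 0.707]
wrist_force: [-1.2, 0.4, 7.1]
finger_gap: 0.0417
```

Request:
move_arm(
  moves="0 0 0 0 255; -0.02 0 0 0 255; -0.05 0 0 0 255; -0.1 0 0 0 255; -0.145 0 0 0 255; -0.145 0 0 0 255; -0.145 0 0 0 255",
)

```text
t: 22.28
position: [0.4449, -0.3551, 0.2359]
ee_rot: [0.011, 0.707, -0.014, 0.707]
wrist_force: [-0.5, 0.8, -2.2]
finger_gap: 0.0415
```

```bash
python3 -c "
from g import *
rel(box(60,-45,230),box(60,-45,105))
"
```

```text
t 22.27 pos [ 0.4449 -0.3551  0.2359] gap 0.0415 F [-0.5  0.8 -2.2] q [ 0.36  0.35  0.33  1.8  -0.13  1.01  0.7 ] yaw -0.01
[[-0.0, 0.036, 0.999], [-0.005, 0.999, -0.036], [-1.0, -0.005, 0.0]]
[0.6448 0.145  0.23  ] -> [0.0033 0.5069 0.1819]
[0.6448 0.145  0.105 ] -> [0.1283 0.5075 0.1819]
```

Request:
move_arm(
  moves="0 0.035 0.012 0 255; 0 0.09 0.032 0 255; 0 0.145 0.052 0 255; 0 0.2 0.072 0 255; 0 0.255 0.092 0 255; 0 0.31 0.112 0 255; 0 0.365 0.132 0 255; 0 0.42 0.152 0 255; 0 0.475 0.172 0 255; 0 0.507 0.182 0 255",
)

```text
t: 23.52
position: [0.6438, 0.1495, 0.2302]
ee_rot: [0.01, 0.709, -0.013, 0.705]
wrist_force: [-0.4, -0.7, -1.2]
finger_gap: 0.0417
```

Request:
move_arm(
  moves="0 0 0 0 255; 0 0 0 0 255",
)

```text
t: 23.78
position: [0.6423, 0.1487, 0.2276]
ee_rot: [0.009, 0.71, -0.013, 0.704]
wrist_force: [-0.6, -0.6, -1.9]
finger_gap: 0.0415
```

```bash
python3 -c "
from g import *
from b import *
rel(box(60,-45,104))
for n,B in(('top',TB),('side',SB)):
  c=arm.capture(n);np.savez(f'pics/{n}8.npz',**c);print(blobs(c,B))
"
```

```text
t 23.77 pos [0.6423 0.1487 0.2276] gap 0.0415 F [-0.6 -0.6 -1.9] q [-0.36  0.51  0.13  1.55 -0.06  1.09 -0.25] yaw -0.005
[[-0.009, 0.031, 0.999], [-0.006, 0.999, -0.031], [-1.0, -0.007, -0.009]]
[0.6448 0.145  0.104 ] -> [ 0.1236 -0.0029  0.0037]
[(327, [380.2, 183.4]), (329, [415.3, 204.3]), (92, [414.7, 258.6])]
[(960, [384.7, 211.0]), (358, [389.5, 252.3])]
```

Request:
move_arm(
  moves="0.03 -0.003 0.0037 0 255; 0.07 -0.003 0.0037 0 255; 0.105 -0.003 0.0037 0 255; 0.117 -0.003 0.0037 0 255; 0.123 -0.003 0.0037 0 255; 0.124 -0.003 0.0037 0 255; 0.124 -0.003 0.0037 0 255; 0.124 -0.003 0.0037 0 160; 0.124 -0.003 0.0037 0 80; 0.124 -0.003 0.0037 0 70",
)

```text
t: 25.12
position: [0.6464, 0.1434, 0.1055]
ee_rot: [0.01, 0.709, -0.014, 0.705]
wrist_force: [0.3, 0.3, 0.6]
finger_gap: 0.0574
```

Request:
move_arm(
  moves="0 0 0 0 70; -0.03 0 0 0 70; -0.08 0 0 0 70; -0.13 0 0 0 70; -0.13 -0.05 0 0 70; -0.13 -0.11 -0.01 0 70; -0.13 -0.17 -0.02 0 70; -0.13 -0.23 -0.03 0 70; -0.13 -0.29 -0.04 0 70; -0.13 -0.35 -0.05 0 70",
)

```text
t: 26.38
position: [0.5849, -0.2057, 0.2384]
ee_rot: [0.01, 0.709, -0.014, 0.705]
wrist_force: [1.0, 0.2, 0.4]
finger_gap: 0.0666
```

```bash
python3 -c "
from g import *
from b import *
rel((.5516,-.4224,.2),(.5516,-.4224,.091))
for n,B in(('top',TB),('side',SB)):
  c=arm.capture(n);np.savez(f'pics/{n}9.npz',**c);print(blobs(c,B))
a=ld('top9');b=ld('side9')
cv2.imwrite('pics/c9.png',np.hstack([crop(a,175,110,130,140,3),crop(b,220,90,130,140,3)]))
"
```

```text
t 26.38 pos [ 0.5849 -0.2057  0.2384] gap 0.0666 F [1.  0.2 0.4] q [ 0.12  0.43  0.23  1.66 -0.1   1.06  0.34] yaw -0.008
[[-0.005, 0.034, 0.999], [-0.006, 0.999, -0.034], [-1.0, -0.006, -0.004]]
[ 0.5516 -0.4224  0.2   ] -> [ 0.0398 -0.2174 -0.0258]
[ 0.5516 -0.4224  0.091 ] -> [ 0.1488 -0.2168 -0.0253]
[(322, [380.3, 183.4]), (328, [415.3, 204.3]), (92, [414.7, 258.6])]
[(979, [384.4, 211.1]), (364, [389.4, 252.4])]
```

View pics/c9.png

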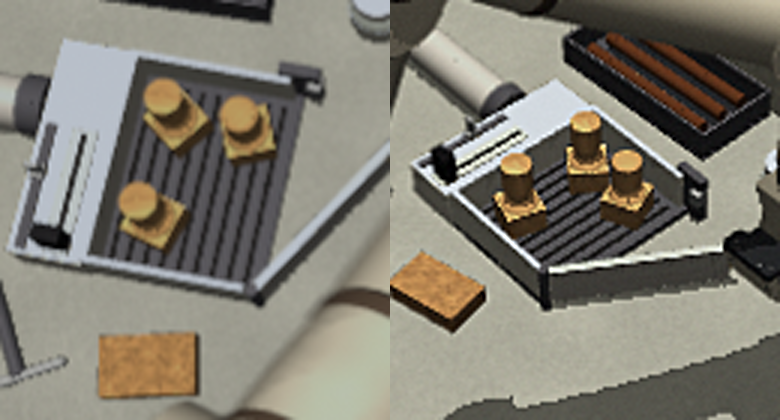

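Three finials stand upright in the box. Next is the last one.

Request:
move_arm(
  moves="0 -0.05 -0.006 0 80; 0.02 -0.11 -0.012 0 80; 0.03 -0.17 -0.02 0 80; 0.03 -0.205 -0.026 0 80; 0.03 -0.217 -0.026 -0.008 80; 0.03 -0.217 -0.026 -0.008 80; 0.03 -0.217 -0.026 -0.008 80",
)

```text
t: 27.35
position: [0.5474, -0.4277, 0.2115]
ee_rot: [0.009, 0.709, -0.016, 0.705]
wrist_force: [-1.0, 1.0, -0.2]
finger_gap: 0.0634
```

```bash
python3 -c "
from g import *
rel((.5516,-.4224,.091))
"
```

```text
t 27.35 pos [ 0.5474 -0.4277  0.2115] gap 0.0634 F [-1.   1.  -0.2] q [ 0.44  0.59  0.27  1.48 -0.15  1.09  0.7 ] yaw -0.009
[[-0.005, 0.035, 0.999], [-0.01, 0.999, -0.035], [-1.0, -0.01, -0.005]]
[ 0.5516 -0.4224  0.091 ] -> [0.1205 0.0067 0.0046]
```

Request:
move_arm(
  moves="0.04 0.006 0.0045 0 80; 0.08 0.006 0.0045 0 80; 0.105 0.006 0.0045 0 80; 0.1205 0.006 0.0045 0 80; 0.1205 0.006 0.0045 0 80; 0.1205 0.006 0.0045 0 255; 0.1205 0.006 0.0045 0 255; 0.1205 0.006 0.0045 0 255; 0.1205 0.006 0.0045 0 255; 0.1205 0.006 0.0045 0 255",
  force=20,
)

```text
t: 28.6
position: [0.5519, -0.4236, 0.0922]
ee_rot: [0.009, 0.708, -0.017, 0.706]
wrist_force: [-0.0, 0.7, 6.4]
finger_gap: 0.0419
```

Request:
move_arm(
  moves="0 0 0 0 255; -0.02 0 0 0 255; -0.05 0 0 0 255; -0.1 0 0 0 255; -0.15 0 0 0 255; -0.15 0 0 0 255; -0.15 0 0 0 255",
)

```text
t: 29.48
position: [0.5522, -0.4216, 0.2425]
ee_rot: [0.009, 0.708, -0.017, 0.706]
wrist_force: [-0.4, 0.1, -1.8]
finger_gap: 0.0417
```

```bash
python3 -c "
from g import *
rel(box(-60,-45,230),box(-60,-45,105))
"
```

```text
t 29.48 pos [ 0.5522 -0.4216  0.2425] gap 0.0417 F [-0.4  0.1 -1.8] q [ 0.43  0.56  0.27  1.46 -0.15  1.14  0.68] yaw -0.01
[[-0.004, 0.036, 0.999], [-0.011, 0.999, -0.036], [-1.0, -0.011, -0.003]]
[0.5249 0.1481 0.23  ] -> [ 0.0063  0.5685 -0.0476]
[0.5249 0.1481 0.105 ] -> [ 0.1313  0.5699 -0.0472]
```

Request:
move_arm(
  moves="0 0.03 -0.003 0 255; 0 0.09 -0.008 0 255; 0 0.15 -0.013 0 255; 0 0.21 -0.018 0 255; 0 0.27 -0.023 0 255; 0 0.33 -0.028 0 255; 0 0.39 -0.033 0 255; 0 0.45 -0.038 0 255; 0 0.51 -0.043 0 255; 0 0.55 -0.047 0 255",
)

```text
t: 30.72
position: [0.5228, 0.1329, 0.2349]
ee_rot: [0.007, 0.71, -0.015, 0.704]
wrist_force: [0.0, -0.6, -1.6]
finger_gap: 0.0415
```

Request:
move_arm(
  moves="0 0.005 0 0 255; 0 0.005 0 0 255",
)

```text
t: 30.98
position: [0.5219, 0.1376, 0.2334]
ee_rot: [0.007, 0.711, -0.016, 0.703]
wrist_force: [0.0, -0.2, -1.7]
finger_gap: 0.0415
```

```bash
python3 -c "
from g import *
rel(box(-60,-45,104))
"
```

```text
t 30.98 pos [0.5219 0.1376 0.2334] gap 0.0415 F [ 0.  -0.2 -1.7] q [-0.37  0.3   0.07  1.85 -0.01  1.   -0.33] yaw -0.005
[[-0.01, 0.031, 0.999], [-0.012, 0.999, -0.031], [-1.0, -0.013, -0.01]]
[0.5249 0.1481 0.104 ] -> [0.1292 0.0122 0.0039]
```

Request:
move_arm(
  moves="0.03 0.0105 0.004 0 255; 0.07 0.0105 0.004 0 255; 0.11 0.0105 0.004 0 255; 0.123 0.0105 0.004 0 255; 0.129 0.0105 0.004 0 255; 0.13 0.0105 0.004 0 255; 0.13 0.0105 0.004 0 255; 0.13 0.0105 0.004 0 160; 0.13 0.0105 0.004 0 80; 0.13 0.0105 0.004 0 70",
)

```text
t: 32.22
position: [0.5252, 0.1465, 0.1036]
ee_rot: [0.007, 0.71, -0.015, 0.704]
wrist_force: [-0.3, 0.5, 0.9]
finger_gap: 0.057
```

```bash
python3 -c "
from g import *
a=.56
h=box(-125,-100,43)
u=yaw0-a
for e in (.62,.56,.4,.2,.05,0,):
  u=yaw0-e; d=np.array([np.cos(u),np.sin(u)]);n=np.array([np.sin(u),-np.cos(u)])
  print(e,(h[:2]+.21*d+.006*n).round(4))
rel((.65,-.08,.2))
"
```

```text
0.62 [ 0.6225 -0.0364]
0.56 [ 0.6301 -0.0263]
0.4 [0.6472 0.0025]
0.2 [0.6618 0.0419]
0.05 [0.6674 0.0729]
0 [0.6682 0.0833]
t 32.23 pos [0.5252 0.1465 0.1036] gap 0.057 F [-0.3  0.5  0.9] q [-0.37  0.49  0.06  1.93 -0.03  0.74 -0.33] yaw -0.005
[[-0.01, 0.031, 0.999], [-0.012, 0.999, -0.031], [-1.0, -0.012, -0.009]]
[ 0.65 -0.08  0.2 ] -> [-0.0948 -0.2237  0.131 ]
```

All four finials are placed. I'll rise, close the jaws and come down outside the door.

Request:
move_arm(
  moves="0 0 0 0 70; -0.03 0 0 0 70; -0.08 0 0 0 70; -0.13 0 0 0 100; -0.13 -0.04 0.02 0 255; -0.13 -0.09 0.04 0 255; -0.13 -0.14 0.06 0 255; -0.13 -0.19 0.08 0 255; -0.13 -0.207 0.09 0 255; -0.13 -0.207 0.09 0 255",
)

```text
t: 33.48
position: [0.6101, -0.063, 0.2351]
ee_rot: [0.008, 0.71, -0.016, 0.704]
wrist_force: [-0.1, 0.9, 0.4]
finger_gap: 0.0023
```

```bash
cat > d.py <<'E'
from g import *
def tcp(e,off,rr=.21):
    h=box(-125,-100,43);u=yaw0-e
    return np.r_[h[:2]+rr*np.array([np.cos(u),np.sin(u)])+(.006+off)*np.array([np.sin(u),-np.cos(u)]),.08]
E
python3 -c "
from d import *
rel(tcp(.56,.045),tcp(.5,.016),tcp(.4,.015))
for n in('top','side'):
  c=arm.capture(n);np.savez(f'pics/{n}10.npz',**c)
a=ld('top10');b=ld('side10')
cv2.imwrite('pics/c10.png',np.hstack([crop(a,175,110,130,140,3),crop(b,220,90,130,140,3)]))
"
```

```text
t 33.48 pos [ 0.6101 -0.063   0.2351] gap 0.0023 F [-0.1  0.9  0.4] q [-0.07  0.42  0.16  1.67 -0.06  1.06  0.07] yaw -0.008
[[-0.01, 0.034, 0.999], [-0.012, 0.999, -0.034], [-1.0, -0.013, -0.009]]
[ 0.6052 -0.0638  0.08  ] -> [ 0.1551  0.0009 -0.0034]
[ 0.629  -0.0297  0.08  ] -> [0.1545 0.0359 0.0192]
[ 0.641  -0.0111  0.08  ] -> [0.1541 0.0548 0.0306]
```

View pics/c10.png

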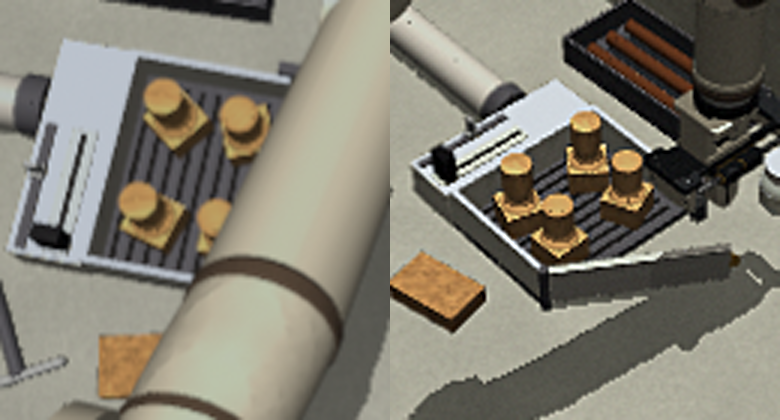

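All four finials stand upright in the box. I'll go down beside the door's outer face.

Request:
move_arm(
  moves="0.05 0.0 -0.0035 0 255; 0.1 0.0 -0.0035 0 255; 0.14 0 -0.0035 0 255; 0.155 0 -0.0035 0 255; 0.155 0 -0.0035 0 255",
)

```text
t: 34.2
position: [0.604, -0.0593, 0.0797]
ee_rot: [0.006, 0.711, -0.013, 0.703]
wrist_force: [-0.3, 1.2, 1.0]
finger_gap: 0.0004
```

```bash
python3 -c "
from d import *
rel(*[tcp(e,.015) for e in (.5,.42,.34,.26,.2,.16,.13)])
"
```

```text
t 34.2 pos [ 0.604  -0.0593  0.0797] gap 0.0004 F [-0.3  1.2  1. ] q [-0.05  0.61  0.13  1.79 -0.09  0.76  0.1 ] yaw -0.001
[[-0.012, 0.027, 1.0], [-0.01, 1.0, -0.027], [-1.0, -0.01, -0.012]]
[ 0.6295 -0.0288  0.08  ] -> [-0.0009  0.0311  0.0247]
[ 0.6388 -0.0147  0.08  ] -> [-0.0012  0.0454  0.0336]
[0.647 0.    0.08 ] -> [-0.0014  0.0604  0.0414]
[0.654  0.0154 0.08  ] -> [-0.0017  0.076   0.048 ]
[0.6584 0.0273 0.08  ] -> [-0.0019  0.088   0.052 ]
[0.6609 0.0353 0.08  ] -> [-0.002   0.0961  0.0544]
[0.6626 0.0414 0.08  ] -> [-0.002   0.1022  0.0559]
```

Request:
move_arm(
  moves="0 0.016 0.014 0 255; 0 0.031 0.025 0 255; 0 0.038 0.029 0 255; 0 0.045 0.034 0 255; 0 0.053 0.038 0 255; 0 0.06 0.041 0 255; 0 0.068 0.045 0 255; 0 0.076 0.048 0 255; 0 0.088 0.052 0 255; 0 0.096 0.054 0 255",
)

```text
t: 35.45
position: [0.6609, 0.0367, 0.078]
ee_rot: [0.006, 0.711, -0.013, 0.703]
wrist_force: [-0.7, -0.2, 0.4]
finger_gap: 0.0004
```

```bash
python3 -c "
from d import *
rel(*[tcp(e,.01) for e in (.12,.08,.04,0,-.03)])
for n in('top','side'):
  c=arm.capture(n);np.savez(f'pics/{n}11.npz',**c)
a=ld('top11');b=ld('side11')
cv2.imwrite('pics/c11.png',np.hstack([crop(a,175,110,130,140,3),crop(b,220,90,130,140,3)]))
"
```

```text
t 35.45 pos [0.6609 0.0367 0.078 ] gap 0.0004 F [-0.7 -0.2  0.4] q [-0.19  0.69  0.13  1.64 -0.1   0.83 -0.05] yaw -0.0
[[-0.012, 0.026, 1.0], [-0.009, 1.0, -0.026], [-1.0, -0.01, -0.012]]
[0.6639 0.0484 0.08  ] -> [-0.0022  0.0118  0.0027]
[0.6656 0.0567 0.08  ] -> [-0.0023  0.0201  0.0042]
[0.6669 0.065  0.08  ] -> [-0.0024  0.0284  0.0053]
[0.668  0.0733 0.08  ] -> [-0.0025  0.0368  0.0061]
[0.6685 0.0796 0.08  ] -> [-0.0025  0.0431  0.0065]
```

View pics/c11.png

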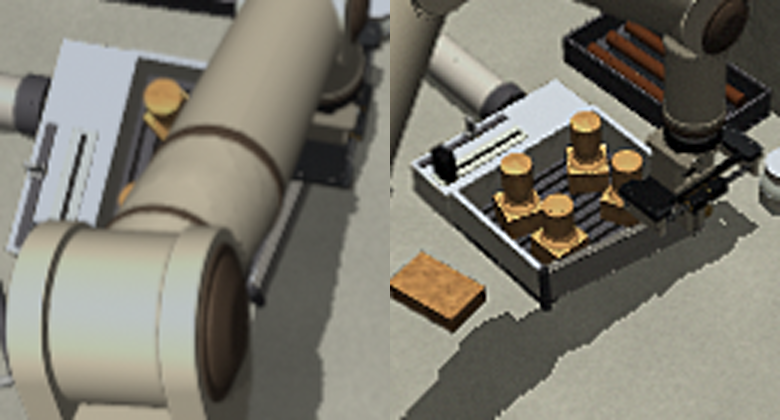

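The door has swung most of the way. I'll keep pushing slowly through the latch and watch the force.

Request:
move_arm(
  moves="-0.002 0.006 0.002 0 255; -0.002 0.012 0.003 0 255; -0.002 0.016 0.004 0 255; -0.002 0.02 0.0045 0 255; -0.002 0.024 0.005 0 255; -0.002 0.028 0.005 0 255; -0.002 0.032 0.006 0 255; -0.002 0.034 0.006 0 255; -0.002 0.037 0.006 0 255; -0.002 0.037 0.006 0 255",
)

```text
t: 36.8
position: [0.6682, 0.0753, 0.0797]
ee_rot: [0.006, 0.711, -0.011, 0.703]
wrist_force: [-0.8, -1.0, 0.8]
finger_gap: 0.0004
```

Request:
move_arm(
  moves="0 0.001 0 0 255; 0 0.002 0 0 255; 0 0.003 0 0 255; 0 0.004 0 0 255; 0 0.004 0 0 255",
)

```text
t: 37.42
position: [0.6682, 0.0756, 0.0797]
ee_rot: [0.005, 0.711, -0.014, 0.703]
wrist_force: [-1.0, -8.5, 2.8]
finger_gap: 0.0003
```

Request:
move_arm(
  moves="0 0.003 0 0 255; 0 0.005 0 0 255; 0 0.007 0 0 255; 0 0.008 0 0 255; 0 0.008 0 0 255; 0 0.008 0 0 255",
)

```text
t: 38.17
position: [0.6682, 0.0758, 0.0798]
ee_rot: [0.004, 0.711, -0.018, 0.703]
wrist_force: [-2.6, -14.2, 3.8]
finger_gap: 0.0004
```

Request:
move_arm(
  moves="0 -0.01 0 0 255; 0 -0.05 0 0 255; 0 -0.1 0 0 255; -0.05 -0.13 0 0 255; -0.1 -0.13 0 0 255; -0.16 -0.13 0 0 255; -0.16 -0.17 -0.05 0 255; -0.16 -0.2 -0.1 0 255; -0.16 -0.2 -0.1 0 255",
)

```text
t: 39.3
position: [0.5598, -0.1205, 0.245]
ee_rot: [0.006, 0.712, -0.02, 0.702]
wrist_force: [0.3, -0.1, 0.1]
finger_gap: 0.0008
```

```bash
python3 -c "
from g import *
rel(box(-110,130,230))
for n in('top','side'):
  c=arm.capture(n);np.savez(f'pics/{n}12.npz',**c)
a=ld('top12');b=ld('side12')
cv2.imwrite('pics/c12.png',np.hstack([crop(a,180,115,110,100,3.6),crop(b,225,100,110,100,3.6)]))
"
```

```text
t 39.3 pos [ 0.5598 -0.1205  0.245 ] gap 0.0008 F [ 0.3 -0.1  0.1] q [-0.    0.35  0.19  1.77 -0.05  1.05  0.17] yaw -0.01
[[-0.015, 0.036, 0.999], [-0.02, 0.999, -0.037], [-1.0, -0.02, -0.014]]
[0.4794 0.3243 0.23  ] -> [ 0.0075  0.4418 -0.0964]
```

View pics/c12.png

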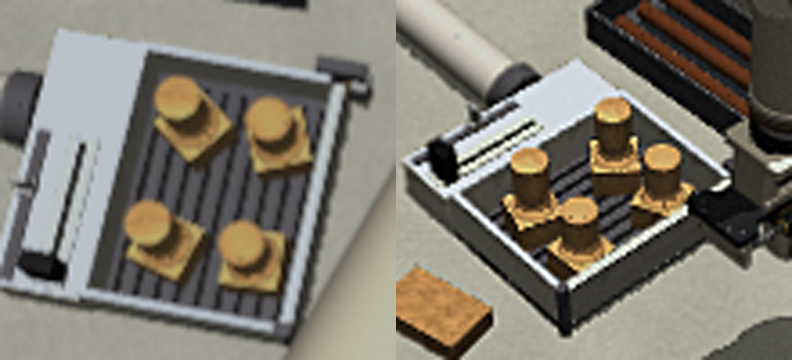

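The door looks shut and all four finials stand. The peak push, 14 N, was borderline against the latch's 15 N, so I'll go back and push harder to be sure.

Request:
move_arm(
  moves="0 0.02 0.05 0 255; 0 0.06 0.108 0 255; 0.05 0.07 0.108 0 255; 0.1 0.09 0.108 0 255; 0.155 0.1 0.108 0 255; 0.165 0.13 0.108 0 255; 0.168 0.16 0.108 0 255; 0.168 0.18 0.108 0 255; 0.168 0.18 0.108 0 255",
)

```text
t: 40.52
position: [0.6768, 0.0607, 0.073]
ee_rot: [0.003, 0.711, -0.015, 0.704]
wrist_force: [0.0, -0.8, 0.8]
finger_gap: 0.0002
```

```bash
python3 -c "
from g import *
rel((.6682,.0758,.08))"
```

```text
t 40.52 pos [0.6768 0.0607 0.073 ] gap 0.0002 F [ 0.  -0.8  0.8] q [-0.22  0.72  0.13  1.59 -0.09  0.85 -0.09] yaw 0.0
[[-0.01, 0.026, 1.0], [-0.016, 1.0, -0.026], [-1.0, -0.017, -0.01]]
[0.6682 0.0758 0.08  ] -> [-0.0072  0.0148 -0.0091]
```

Request:
move_arm(
  moves="-0.007 0.005 -0.009 0 255; -0.007 0.012 -0.009 0 255; -0.007 0.016 -0.009 0 255; -0.007 0.02 -0.009 0 255; -0.007 0.023 -0.009 0 255; -0.007 0.026 -0.009 0 255; -0.007 0.028 -0.009 0 255; -0.007 0.028 -0.009 0 255; -0.007 0.028 -0.009 0 255",
)

```text
t: 41.65
position: [0.6686, 0.076, 0.0806]
ee_rot: [0.002, 0.711, -0.023, 0.703]
wrist_force: [-3.5, -19.2, 10.2]
finger_gap: 0.0005
```

At 19 N the panel moved no further (0.076, as before), so it is latched. Now to the slider.

Request:
move_arm(
  moves="0 -0.01 0 0 255; 0 -0.04 0 0 255; -0.04 -0.06 0 0 255; -0.1 -0.06 0 0 200; -0.155 -0.06 -0.02 0 0; -0.155 -0.02 -0.05 0 0; -0.155 0.03 -0.08 0 0; -0.155 0.08 -0.11 0 0; -0.155 0.13 -0.14 0 0; -0.155 0.18 -0.17 0 0",
)

```text
t: 42.9
position: [0.5057, 0.2681, 0.2323]
ee_rot: [0.002, 0.711, -0.022, 0.703]
wrist_force: [1.0, 0.7, 0.8]
finger_gap: 0.0658
```

```bash
python3 -c "
from g import *
rel((.4795,.3245,.22),(.4795,.3245,.103))"
```

```text
t 42.9 pos [0.5057 0.2681 0.2323] gap 0.0658 F [1.  0.7 0.8] q [-0.6   0.36  0.07  1.77 -0.01  1.04 -0.57] yaw -0.008
[[-0.011, 0.034, 0.999], [-0.028, 0.999, -0.035], [-1.0, -0.029, -0.01]]
[0.4795 0.3245 0.22  ] -> [ 0.011   0.0558 -0.028 ]
[0.4795 0.3245 0.103 ] -> [ 0.128   0.0591 -0.0268]
```

Request:
move_arm(
  moves="0.01 0.04 -0.02 0 0; 0.01 0.056 -0.028 0 0; 0.01 0.056 -0.028 0 0; 0.05 0.057 -0.027 0 0; 0.1 0.059 -0.027 0 0; 0.12 0.059 -0.027 0 0; 0.128 0.059 -0.027 0 0; 0.128 0.059 -0.027 0 0; 0.128 0.059 -0.027 0 150; 0.128 0.059 -0.027 0 255",
)

```text
t: 44.15
position: [0.4801, 0.3247, 0.1042]
ee_rot: [0.003, 0.71, -0.022, 0.704]
wrist_force: [-0.2, 0.9, 0.2]
finger_gap: 0.0764
```

Request:
move_arm(
  moves="0 0 0 0 255; 0 0 0 0 255; 0 0 0 0 255; 0 0 0 0 255; 0 0 0 0 255; 0 0 0 0 255; 0 0 0 0 255",
  force=20,
)

```text
t: 45.02
position: [0.4805, 0.3247, 0.1042]
ee_rot: [0.003, 0.71, -0.022, 0.704]
wrist_force: [0.6, 0.5, -0.8]
finger_gap: 0.02
```

```bash
cp pics/top12.npz /tmp; python3 -c "
from g import *
rel()
a=ld('top12');b=ld('side12')
cv2.imwrite('pics/c13.png',np.hstack([crop(a,178,140,26,60,10),crop(b,225,120,50,60,10)]))
print(proj(a,[box(x,170,92) for x in(-50,-40,-30)]+[box(-110,130,106)]),proj(b,[box(x,170,92) for x in(-50,-40,-30)]+[box(-110,130,106)]))"
```

```text
t 45.02 pos [0.4805 0.3247 0.1042] gap 0.02 F [ 0.6  0.5 -0.8] q [-0.68  0.54  0.04  1.83 -0.01  0.79 -0.68] yaw -0.009
[[-0.009, 0.035, 0.999], [-0.027, 0.999, -0.035], [-1.0, -0.027, -0.008]]
[[185.11211144 169.88466155]
 [185.8419881  167.05403914]
 [186.57000904 164.23222247]
 [191.12005237 188.1245478 ]] [[244.14294305 131.51483413]
 [246.0537855  130.39439542]
 [247.95734089 129.27885692]
 [238.13626138 140.92718153]]
```

View pics/c13.png

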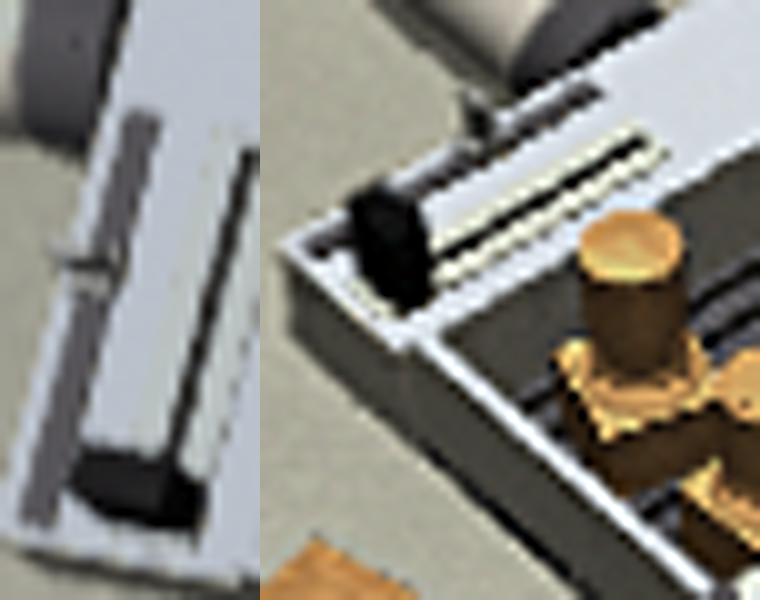

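```bash
python3 -c "
from g import *
import itertools
a=ld('top12');b=ld('side12')
def ext(c,o,x,hx,y0,y1,z0,z1):
    q=(proj(c,[box(*v) for v in itertools.product((x-hx,x+hx),(y0,y1),(z0,z1))])-o+.5)*10-.5
    return q.min(0).round(0),q.max(0).round(0)
for c,o,du in((a,[178,140],0),(b,[225,120],260)):
    print('block',[e+[du,0] for e in ext(c,np.array(o),-110,10,113,147,62,106)])
    for x in(-48,-43,-38,-33): print(x,[e+[du,0] for e in ext(c,np.array(o),x,3,162,178,62,92)])
g=cv2.cvtColor(a['color'],cv2.COLOR_RGB2GRAY);print(g[160:174,180:194])
g=cv2.cvtColor(b['color'],cv2.COLOR_RGB2GRAY);print(g[126:138,242:252])
"
```

```text
block [array([ 78., 448.]), array([231., 553.])]
-48 [array([ 52., 285.]), array([130., 335.])]
-43 [array([ 55., 271.]), array([133., 321.])]
-38 [array([ 59., 257.]), array([137., 307.])]
-33 [array([ 63., 243.]), array([140., 293.])]
block [array([351., 180.]), array([451., 325.])]
-48 [array([442., 104.]), array([483., 183.])]
-43 [array([452.,  99.]), array([493., 178.])]
-38 [array([461.,  93.]), array([502., 172.])]
-33 [array([471.,  88.]), array([512., 166.])]
[[156 156 158 157 154 153 189 191 107  86  87  74 191 191]
 [157 156 154 156 155 167 191 182  90  86  86  98 191 191]
 [160 157 153 156 157 184 191 150  87  87  86 132 191 192]
 [162 159 156 164 160 180 188 113  86  88  79 167 191 191]
 [159 159 148 161 165 167 176 101  85 115  70 191 192 192]
 [156 157 143 133 135 135 134  78  69 128  68 191 191 191]
 [157 157 157 126 107  58  48  46  41  82  86 191 191 192]
 [155 156 156 138 166 126 116  96  95  57 108 191 191 191]
 [153 156 158 166 172 142 137 133 134  74 150 191 192 192]
 [156 158 159 178 173 119  80 116 113 101 191 192 191 191]
 [158 160 157 185 191 128  87  87  73 158 192 192 192 192]
 [159 159 154 189 192 101  86  86  84 191 191 192 192 192]
 [159 158 167 190 181  93  87  87 109 191 192 192 191 192]
 [156 156 184 191 149  90  88  86 134 191 191 191 191 192]]
[[163 103  70  75  64  44  51  82  49  37]
 [176 168 102  72  77  65  48  57  31  29]
 [174 179 168 134 108  83  75  56  16  10]
 [171 172 144 108 167 126  87  77  33  31]
 [169 174 170  86  94 112  86  68 106 217]
 [169 169 184  83  21  40 139 224 179 132]
 [172 171 183 101  27  23  94 175 118  69]
 [171 172 155 112  43  27  98 119  82  30]
 [166 193 153 146 153  69  66  38  38 202]
 [219 192 110  61  80  40  58 103 203 229]
 [184 116  73  62  46  49 202 221 223 219]
 [ 89  71  34  78 204 217 225 225 217 215]]
```

The slider is gripped at its shut position (TCP x 0.4805). The pointer is at box x of about -37 mm, so I'll slide it 73 mm.

Request:
move_arm(
  moves="0 0 0.012 0 255; 0 0 0.027 0 255; 0 0 0.042 0 255; 0 0 0.056 0 255; 0 0 0.066 0 255; 0 0 0.073 0 255; 0 0 0.073 0 255; 0 0 0.073 0 255",
  force=20,
)

```text
t: 46.02
position: [0.5559, 0.322, 0.1042]
ee_rot: [0.004, 0.709, -0.022, 0.705]
wrist_force: [2.4, -0.6, 2.6]
finger_gap: 0.0199
```

```bash
python3 -c "
from g import *
rel()
a=ld('top12');b=ld('side12')
for c in(a,b):
  for x in(-40,-36):
    P=lambda L:proj(c,[box(*v) for v in L]).round(1).tolist()
    print(x,'top',P([(x-3,162,92),(x+3,162,92),(x+3,178,92),(x-3,178,92)]),'base',P([(x-3,162,62),(x+3,162,62),(x-3,178,62)]))
  print('block top',P([(-120,113,106),(-100,113,106),(-100,147,106),(-120,147,106)]))
g=cv2.cvtColor(a['color'],cv2.COLOR_RGB2GRAY);print(g[180:196,182:202])
g=cv2.cvtColor(b['color'],cv2.COLOR_RGB2GRAY);print(g[136:152,231:246])
"
```

```text
t 46.02 pos [0.5559 0.322  0.1042] gap 0.0199 F [ 2.4 -0.6  2.6] q [-0.61  0.63  0.05  1.67 -0.01  0.86 -0.6 ] yaw -0.01
[[-0.005, 0.036, 0.999], [-0.026, 0.999, -0.036], [-1.0, -0.026, -0.004]]
-40 top [[187.9, 168.3], [188.4, 166.6], [183.7, 165.8], [183.3, 167.5]] base [[190.6, 170.8], [191.1, 169.1], [186.1, 170.0]]
-36 top [[188.2, 167.2], [188.7, 165.5], [184.0, 164.7], [183.6, 166.4]] base [[190.9, 169.7], [191.4, 168.0], [186.4, 168.9]]
block top [[195.4, 191.9], [196.9, 186.1], [186.8, 184.3], [185.3, 190.2]]
-40 top [[246.7, 131.7], [247.8, 131.0], [245.4, 129.1], [244.3, 129.8]] base [[247.3, 137.0], [248.4, 136.3], [244.9, 135.0]]
-36 top [[247.4, 131.3], [248.6, 130.6], [246.2, 128.6], [245.1, 129.3]] base [[248.0, 136.5], [249.2, 135.9], [245.7, 134.6]]
block top [[238.7, 144.3], [242.7, 141.9], [237.6, 137.6], [233.6, 139.9]]
[[168  93  86  85  93 190 192 191 192 192 191 191 189 120  35  88 191 190
  190 177]
 [143  90  87  80 133 190 192 192 191 191 190 191 188  70  48 153 191 190
  183 176]
 [103  85  87  84 168 191 192 192 192 184 191 190 188  56  64 191 190 188
  1
[... 1422 characters left out ...]
9 218]
 [174 230 150   7   7  20  20  15  10   3 157 220 223 217 211]
 [195 146  78  11   0  17  15  17  16   0  90 215 224 218 224]
 [ 99  83  48  12   1   0  14  16   9   0  26 212 229 237 159]
 [ 64  47  33  15   0   3   3   7   1   0  25 233 168  65   0]
 [ 26 186 195  79   0   0   0   3   6   3   0  79  25  15 205]
 [220 230 240 127   0   0   1   2   5   0   0  40 213 225 228]
 [235 226 233 156  29   0   0   2   1   1   0 156 231 231 148]
 [204 233 199 214 150  30   0   0   5   1   0  90 129  81 201]
 [ 63 205 233 180 214 113   0   0   0   0   0  62 211 223 224]
 [ 53  66 203 232 199 221 191  64   0   0  58 216 230 227 229]
 [ 63  54  61 195 234 166 211 116  60 217 234 232 230 238 171]]
```

Request:
move_arm(
  moves="0 0 0 0 150; 0 0 0 0 80; 0 0 0 0 0; 0 0 0 0 0; -0.05 0 0 0 0; -0.11 0 0 0 0; -0.14 -0.05 0 0 0; -0.14 -0.11 0 0 0; -0.14 -0.17 0 0 0; -0.14 -0.23 0 0 0",
)

```text
t: 47.28
position: [0.548, 0.0941, 0.2505]
ee_rot: [0.004, 0.708, -0.022, 0.706]
wrist_force: [0.1, -0.4, 1.2]
finger_gap: 0.0921
```

Request:
move_arm(
  moves="0 -0.06 0 0 0; 0 -0.12 0 0 0; 0 -0.18 0 0 0; 0 -0.21 0 0 0; 0 -0.21 0 0 0",
)

```text
t: 47.9
position: [0.54, -0.1194, 0.2562]
ee_rot: [0.005, 0.708, -0.024, 0.706]
wrist_force: [0.4, 1.3, -0.2]
finger_gap: 0.0918
```

```bash
python3 -c "
from g import *
rel()
for n in('top','side'):
  L=[arm.capture(n) for _ in range(4)];c=L[0];c['color']=np.mean([q['color'] for q in L],0).round().astype(np.uint8);np.savez(f'pics/{n}13.npz',**c)
a=ld('top13');b=ld('side13')
A=cv2.resize(a['color'][150:180,178:203,::-1],None,fx=16,fy=16,interpolation=cv2.INTER_NEAREST)
B=cv2.resize(b['color'][118:148,235:260,::-1],None,fx=16,fy=16,interpolation=cv2.INTER_NEAREST)
cv2.imwrite('pics/c14.png',np.hstack([A,B])[:,:800])
for c in(a,b):
  for x in(-36,):
    P=lambda L:proj(c,[box(*v) for v in L]).round(1).tolist()
    print(x,'ptr top',P([(x-3,162,92),(x+3,162,92),(x+3,178,92),(x-3,178,92)]),'base',P([(x-3,162,62),(x+3,162,62),(x-3,178,62)]),'blk',P([(x-10,113,106),(x+10,113,106),(x+10,147,106),(x-10,147,106)]))
"
```

```text
t 47.9 pos [ 0.54   -0.1194  0.2562] gap 0.0918 F [ 0.4  1.3 -0.2] q [-0.05  0.29  0.24  1.81 -0.05  1.04  0.17] yaw -0.015
[[-0.004, 0.041, 0.999], [-0.027, 0.999, -0.042], [-1.0, -0.027, -0.003]]
-36 ptr top [[188.2, 167.2], [188.7, 165.5], [184.0, 164.7], [183.6, 166.4]] base [[190.9, 169.7], [191.4, 168.0], [186.4, 168.9]] blk [[200.8, 170.5], [202.2, 164.7], [192.3, 163.0], [190.8, 168.7]]
-36 ptr top [[247.4, 131.3], [248.6, 130.6], [246.2, 128.6], [245.1, 129.3]] base [[248.0, 136.5], [249.2, 135.9], [245.7, 134.6]] blk [[253.2, 135.6], [257.1, 133.4], [251.9, 129.1], [248.1, 131.4]]
```

View pics/c14.png

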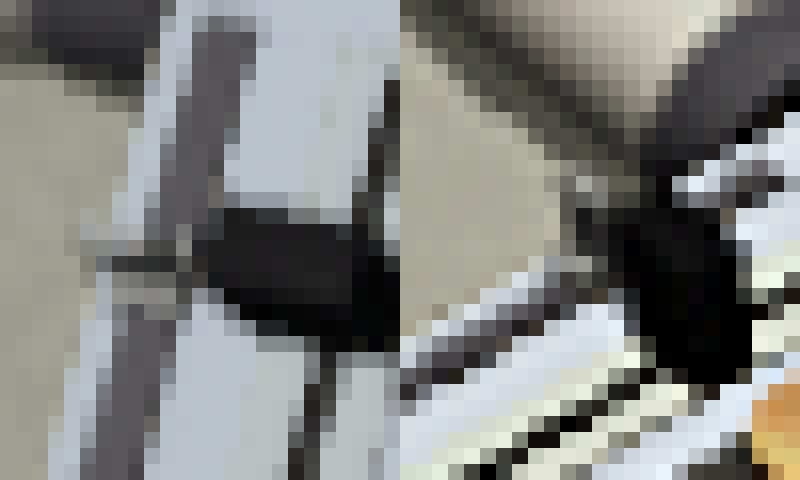

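```bash
python3 -c "
from h import *
g=cv2.cvtColor(ld('top13')['color'],cv2.COLOR_RGB2GRAY);print(g[160:174,181:202])
g=cv2.cvtColor(ld('side13')['color'],cv2.COLOR_RGB2GRAY);print(g[126:144,243:258])
"
```

```text
[[157 158 157 154 153 189 191 106  87  87  74 191 192 192 192 192 191 191
  190 171  34]
 [156 155 156 156 167 191 182  90  87  87  98 174 192 192 192 192 190 191
  188 122  44]
 [157 154 156 157 184 191 150  88  87  85 101 113 152 155 155 175 174 191
  186  63  58]
 [159 156 164 160 181 187 112  86  87  79  64  27  32  52  52 115 116 150
  150  42  67]
 [159 149 161 165 167 175 101  85 115  61  55  29  29  29  29  29  28  28
   51  22  60]
 [157 144 133 135 135 134  78  69 129  38  30  30  30  31  31  30  30  30
   29  20  30]
 [157 157 126 107  58  49  45  40  82  42  30  31  31  30  32  32  31  31
   31  15   6]
 [155 156 138 166 126 116  96  94  58  63  23  25  28  27  31  32  34  35
   31   8   4]
 [156 158 166 173 143 137 134 135  75 140  97   9  12  15  20  23  26  30
   26   5   4]
 [158 160 178 172 120  80 116 114 102 191 167  98   6   3   5   6   7  10
   13   5   6]
 [160 157 185 191 129  87  87  73 159 191 192 167 131  33  33   5   5   4
    5   5   5]
 [159 154 189 192 101  87  87  83 191 192 192 192 191 137 137 131  69  11
    7  19   4]
 [158 167 190 181  93  86  87 10
[... 581 characters left out ...]
6 229]
 [172 156 112  46  39  16   1   7  17  18  15   9  23 114 220]
 [194 151 146 154  78  20   3   2  10  18  16   8   0  83 219]
 [190 108  59  83  48  32   6   1   3   6   5   3   0  94 239]
 [118  72  63  48  62  96  31   0   2   4   7   1   0  45 138]
 [ 70  32  78 205 230 188  55   0   2   5   3   4   0   0   6]
 [ 51 196 218 225 228 237  81   0   0   0   3   4   0   0 230]
 [217 224 222 219 221 231 178  47   0   0   5   4   0   0 240]
 [222 219 216 216 216 228 245 106   2   0   0   1   0   0 136]
 [217 214 213 216 228 153  90   8 103  26   0   0   0  62 228]
 [216 216 223 235 154  30  20 210 233 242  88  26 231 235 220]
 [223 235 158  61  34 136 215 228 227 188 122 221 232 230 170]]
```

In the last picture, relative to the block, the top view puts the pointer at box x of about -36.6 and the side view at about -33.5, against the slider at -34.6. That is level within the measuring error. I'll do a final check that nothing else moved, then hand in.

```bash
python3 -c "
from rig import arm
from b import *
for n in('top','side'):
  B={'top':(200,125,275,205),'side':(235,110,325,190)}[n]
  c=arm.capture(n);print(n,blobs(ld(n+'12'),B),'->',blobs(c,B));
  o=ld(n+'0');d=cv2.absdiff(o['color'],c['color']).max(2)
  for nm,q in {'top':dict(bowl=(365,133,402,168),blank=(370,172,393,195),hammer=(438,210,470,292),pink=(432,170,460,196),red=(366,266,394,292),blank2=(405,254,428,304),sand=(205,220,243,243),key=(163,200,200,245))}.get(n,{}).items(): print(nm,(d[q[1]:q[3],q[0]:q[2]]>40).sum(),end=' ')
print(arm.sense()['t'])
arm.finish_job()
"
```

```text
top [(379, [232.7, 148.1]), (342, [256.7, 153.3]), (377, [224.9, 181.6]), (347, [249.9, 186.5])] -> [(380, [232.8, 148.1]), (343, [256.6, 153.2]), (378, [224.9, 181.6]), (345, [249.9, 186.5])]
bowl 0 blank 0 hammer 0 pink 0 red 0 blank2 0 sand 8 key 0 side [(134, [307.7, 120.0]), (88, [314.0, 115.8]), (1122, [279.3, 152.8]), (144, [241.0, 184.4])] -> [(107, [304.6, 117.8]), (1106, [279.0, 152.8]), (144, [241.0, 184.4])]
48.4
the job is handed in; nothing more can be done
```

I did the whole job in the order asked and handed it in at 48.4 s; the system gave no verdict.

- **Slider shut:** I gripped the air slider and pushed it against its end stop, at about 21 N.
- **Finials:** This start had four finials. All of them stand upright on the box floor, and their positions did not change after the door was closed.
- **Door:** I pushed it shut twice. On the second push it stayed put at 19 N, above the 15 N the latch can resist, so I take it as latched. I could not read the latch itself.
- **Slider to pointer:** I slid it open about 75 mm, to box x ≈ -34.6 mm. The two camera views disagree slightly on the pointer, about -36.6 mm from the top and -33.5 mm from the side. I count the two as level within about 2 mm.
- **Other objects:** Comparing the first and last top pictures, the bowl, both blanks, hammer, chuck key and the red and pink look-alikes show no change. The sanding block differs by 8 pixels. I put that down to lighting, but I did not look into it. The pointer was never touched on purpose, but I did not compare its position before and after.

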